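# Turn the salted limes in the crock

## Robot

A 7-joint arm with a two-finger parallel gripper is mounted at the origin on a cart in front of the work surface, level with it; the furniture and walls round the work are solid. World frame = base frame: x ahead of the robot, y to its left, z up, the work surface at z = 0. Lengths are in m, angles in rad, forces in N, time in s.
With the tool pointing down it reaches from about 0.35 to 0.9 m from the base axis. Payload 8.1 kg.
Tool frame: the origin (TCP) lies on the centre line of the jaws, within the pads' length; the fingertips stand 11 mm ahead of it and the grasp point (between the pads) lies 8 mm behind it; z points along the fingers, y is the line along which they close (so a half turn about z gives the same grasp; the last joint's range is limited). The gripper opens to 85 mm and grips with 20 to 120 N. Pads are 22 mm wide; open, the fingers measure 114 mm over their backs; the gripper's body (76 mm by 85 mm) begins 54 mm behind the grasp point. The pads swing forward as they close: fully open they stand 13 mm farther back than shut.
Start: joints at [-1.306, 0.434, 0.025, 1.573, -0.012, 1.134, -0.075], TCP at [0.225, 0.583, 0.242] pointing down, gripper open.
Joint ranges: [-2.62, 2.62], [-0.44, 2.09], [-1.27, 1.32], [0.08, 2.57], [-1.32, 4.46], [0.12, 2], [-2.74, 2.74]. Speed limits (rad/s): [2.22, 2.22, 3.01, 3.01, 3.14, 3.14, 3.14].

## Interface

Orientations are given as a unit quaternion [w, x, y, z].
In Python, from workcell import manip gives the robot as it stands.
- The arm moves only by the tool move_arm, never from a script. Its argument "series" is one flat list of numbers, 7 for each row, row after row: the turn, a rotation vector about the tool's x, y, z in rad, then the shift along the tool's x, y, z in mm, then the opening in per cent of the stroke, from 0 (shut) to 100 (fully open). In form: [ax, ay, az, tx, ty, tz, grip, ax, ay, az, tx, ty, tz, grip, ...]. A call has 1 to 12 rows; each row shifts and turns the commanded pose from where the row before left it, along the tool's axes as they then stand; what a row does not reach is not made up. A row lasts 1/10 s, in which the tool goes at most 50 mm and 8.59 degrees, less where a joint would pass 70% of its speed; a pose out of reach is approached as far as the arm can. A call with a gripper value outside its range is refused whole. The fingers move at their own pace and stop on an object; "force" is the grip in N (left out, the last holds). Time passes only in rows, so rows that do not move let the fingers close. It gives the time, the measured TCP pose, the force, the opening and the grip force at its end, in the units of the state.
- manip.get_state(): the state, without advancing time (a new reading comes with each control period).
- manip.read_camera(name): name is "scene" or "top" or "wrist"; returns the picture (400x640x3 uint8, blue, green, red); there is no depth.
- manip.calibration(name): a dict with "mtx" (3x3 intrinsics, pixels), "pose" (4x4, takes a point from camera to world coordinates). Camera axes: x right, y up, looking along -z (the intrinsics and any distortion apply to the point x, -y, -z); pixel columns grow to the right and rows downward; lengths in m; the calibration is good to about 2 mm. The wrist camera is an equidistant fisheye: a pixel r from the principal point sees the ray r / f radians off the axis. A picture is of the moment at which its call begins: read the wrist's pose just before it. calibration takes no time and is no camera call; for the wrist camera it gives the pose at the moment of the call.
- manip.close_job(): hands the job in; it is judged then, once.
The state is a dict: "time": time; "qpos": joint angles; "joint_vel": joint speeds; "effort": joint torques, N m; "eef_pos": TCP position; "eef_rot": TCP orientation; "wrist_force": force on the tool from outside, world axes, zero at the start; "torque": the same for the moment, N m; "width": finger opening in m; "grip_force": force on a finger pad.
Only numpy, scipy, OpenCV 4.12 (cv2) and the standard library are available. Lean on these libraries where they do the work, as an engineer would, in place of code of your own. Each camera call takes 0.05 s, during which the arm holds its last target. There are 200 camera calls.

## Task

The limes curing in the crock need their daily turning: put every lime from the wooden tray in with the others, then stir them with the wooden muddler for at least three full turns, its end near the bottom and well out towards the wall. Then, to free any that stick to the side, draw the muddler's end slowly (about 5 cm a second) and low down once right round close along the inside of the wall, less than a centimetre from it, clockwise seen from above, starting and ending at the side nearest the robot. Stand the muddler back upright in its pot, seat the lid properly on the crock, do not press the muddler hard against the crock, and leave the salt shaker where it is.

Things in the scene. Friction and masses are not known exactly. Their poses are not given: they have to be found in the camera images.
- lime_1_centre (a point): a green lime, 55 x 47 x 48 mm, 56 g, rolls easily; this point is its centre; starts on the wooden tray, may be absent
- lime_2_centre (a point): a green lime, 55 x 47 x 48 mm, 56 g, rolls easily; this point is its centre; starts on the wooden tray, may be absent
- lime_3_centre (a point): a green lime, 55 x 47 x 48 mm, 56 g, rolls easily; this point is its centre; starts on the wooden tray, may be absent
- lime_4_centre (a point): a green lime, 55 x 47 x 48 mm, 56 g, rolls easily; this point is its centre; starts on the wooden tray, may be absent
- lime_5_centre (a point): a green lime, 55 x 47 x 48 mm, 56 g, rolls easily; this point is its centre; starts in the crock
- lime_6_centre (a point): a green lime, 55 x 47 x 48 mm, 56 g, rolls easily; this point is its centre; starts in the crock
- crock_floor (a point): centre of the inner floor, 10 mm above the worktop, of the white stoneware crock, a straight-sided round pot that cannot move: inner radius 90 mm, rim 88 mm above this point, wall 7 to 10 mm, two small ear lugs outside; slippery glaze; limes pushed outward may wedge, so the muddler runs best 65 to 75 mm from the middle; x points to its far side, y to its left, z up
- lid_knob (a point): middle of the knob of the crock's lid, a white stoneware disc 196 mm across, 0.45 kg. The knob, 34 to 36 mm across, stands 24 to 60 mm above the lid's underside; this point is 45 mm above it. Under the 98 mm radius flange a lip (84 mm radius, 8 mm deep) drops into the crock's mouth; seated, this point is 135 mm above the worktop. It starts lying right way up; z up when level
- muddler_end (a point): middle of the flat lower end of the wooden muddler, a stirring stick 187 mm long, 70 g; z points along it up to the handle's top. Its round head is 26 mm thick up to 75 mm, its neck 21 mm; from 105 to 187 mm the handle has a square black rubber sleeve 20 x 20 mm, sides along x and y. At the start it stands upright in its pot, handle up, this end 8 mm above the worktop
- muddler_grip (a point): the muddler's handle: point on its axis 148 mm above the lower end, with the same axes; a good place to hold it
- rest_mouth (a point): centre of the mouth of the muddler's pot, a narrow white ceramic cup that cannot move: mouth 85 mm above the worktop, 40 mm wide inside, inner floor 8 mm above the worktop, walls 6 mm, on a round foot 88 mm wide; z up
- tray: wooden tray 190 x 190 mm that cannot move, origin under its middle; floor 10 mm, rim 17 mm above the worktop; carries the limes still to be put in; z up
- salt_shaker: bystander: glass salt shaker 44 mm across, 90 mm tall, origin under its middle; leave it alone
- pepper_mill: bystander: wooden pepper mill 58 mm across, 170 mm tall, that cannot move, origin under its middle
Not all that is in view belongs to the job. Of the things shaped like the part that bears muddler_end, the wooden one is meant.

How it is judged:
On the way, in this order (a step that is already met when the one before it is completed fails the run):
1. all the limes are in the crock and the muddler, its end near the floor, stirs them: its end is in the left part of the crock and limes are on the move (horizontal distance between each of lime_1_centre, lime_2_centre, lime_3_centre, lime_4_centre, lime_5_centre, lime_6_centre and crock_floor below 0.085 m and z of lime_1_centre in the frame of crock_floor between 0.005 and 0.09 m and z of lime_2_centre in the frame of crock_floor between 0.005 and 0.09 m and z of lime_3_centre in the frame of crock_floor between 0.005 and 0.09 m and z of lime_4_centre in the frame of crock_floor between 0.005 and 0.09 m and z of lime_5_centre in the frame of crock_floor between 0.005 and 0.09 m and z of lime_6_centre in the frame of crock_floor between 0.005 and 0.09 m and z of muddler_end in the frame of crock_floor below 0.03 m and horizontal distance between muddler_end and crock_floor below 0.095 m and y of muddler_end in the frame of crock_floor above 0.03 m and x of muddler_end in the frame of crock_floor between -0.03 and 0.03 m and linear speed of any of lime_1, lime_2, lime_3, lime_4, lime_5, lime_6 above 0.01 m/s), for 0.05 s.
2. stirring goes on: its end is in the right part of the crock and limes are on the move (horizontal distance between each of lime_1_centre, lime_2_centre, lime_3_centre, lime_4_centre, lime_5_centre, lime_6_centre and crock_floor below 0.085 m and z of lime_1_centre in the frame of crock_floor between 0.005 and 0.09 m and z of lime_2_centre in the frame of crock_floor between 0.005 and 0.09 m and z of lime_3_centre in the frame of crock_floor between 0.005 and 0.09 m and z of lime_4_centre in the frame of crock_floor between 0.005 and 0.09 m and z of lime_5_centre in the frame of crock_floor between 0.005 and 0.09 m and z of lime_6_centre in the frame of crock_floor between 0.005 and 0.09 m and z of muddler_end in the frame of crock_floor below 0.03 m and horizontal distance between muddler_end and crock_floor below 0.095 m and y of muddler_end in the frame of crock_floor below -0.03 m and x of muddler_end in the frame of crock_floor between -0.03 and 0.03 m and linear speed of any of lime_1, lime_2, lime_3, lime_4, lime_5, lime_6 above 0.01 m/s), for 0.05 s.
3. stirring goes on: its end is in the far part of the crock and limes are on the move (horizontal distance between each of lime_1_centre, lime_2_centre, lime_3_centre, lime_4_centre, lime_5_centre, lime_6_centre and crock_floor below 0.085 m and z of lime_1_centre in the frame of crock_floor between 0.005 and 0.09 m and z of lime_2_centre in the frame of crock_floor between 0.005 and 0.09 m and z of lime_3_centre in the frame of crock_floor between 0.005 and 0.09 m and z of lime_4_centre in the frame of crock_floor between 0.005 and 0.09 m and z of lime_5_centre in the frame of crock_floor between 0.005 and 0.09 m and z of lime_6_centre in the frame of crock_floor between 0.005 and 0.09 m and z of muddler_end in the frame of crock_floor below 0.03 m and horizontal distance between muddler_end and crock_floor below 0.095 m and x of muddler_end in the frame of crock_floor above 0.03 m and y of muddler_end in the frame of crock_floor between -0.03 and 0.03 m and linear speed of any of lime_1, lime_2, lime_3, lime_4, lime_5, lime_6 above 0.01 m/s), for 0.05 s.
4. stirring goes on: its end is in the near part of the crock and limes are on the move (horizontal distance between each of lime_1_centre, lime_2_centre, lime_3_centre, lime_4_centre, lime_5_centre, lime_6_centre and crock_floor below 0.085 m and z of lime_1_centre in the frame of crock_floor between 0.005 and 0.09 m and z of lime_2_centre in the frame of crock_floor between 0.005 and 0.09 m and z of lime_3_centre in the frame of crock_floor between 0.005 and 0.09 m and z of lime_4_centre in the frame of crock_floor between 0.005 and 0.09 m and z of lime_5_centre in the frame of crock_floor between 0.005 and 0.09 m and z of lime_6_centre in the frame of crock_floor between 0.005 and 0.09 m and z of muddler_end in the frame of crock_floor below 0.03 m and horizontal distance between muddler_end and crock_floor below 0.095 m and x of muddler_end in the frame of crock_floor below -0.03 m and y of muddler_end in the frame of crock_floor between -0.03 and 0.03 m and linear speed of any of lime_1, lime_2, lime_3, lime_4, lime_5, lime_6 above 0.01 m/s), for 0.05 s.
5. stirring goes on: its end is in the left part of the crock and limes are on the move (all of step 1), for 0.05 s.
6. now slowly round the wall: the muddler's end is low, within 23 mm of the wall (its surface within 10 mm) at its near side, and goes slower than 10 cm/s (z of muddler_end in the frame of crock_floor below 0.03 m and horizontal distance between muddler_end and crock_floor between 0.067 and 0.095 m and x of muddler_end in the frame of crock_floor below -0.04 m and y of muddler_end in the frame of crock_floor between -0.05 and 0.05 m and linear speed of muddler below 0.1 m/s), for 0.6 s.
7. on round the wall: the muddler's end is low, within 23 mm of the wall (its surface within 10 mm) at its left side, and goes slower than 10 cm/s (z of muddler_end in the frame of crock_floor below 0.03 m and horizontal distance between muddler_end and crock_floor between 0.067 and 0.095 m and y of muddler_end in the frame of crock_floor above 0.04 m and x of muddler_end in the frame of crock_floor between -0.05 and 0.05 m and linear speed of muddler below 0.1 m/s), for 0.6 s.
8. on round the wall: the muddler's end is low, within 23 mm of the wall (its surface within 10 mm) at its far side, and goes slower than 10 cm/s (z of muddler_end in the frame of crock_floor below 0.03 m and horizontal distance between muddler_end and crock_floor between 0.067 and 0.095 m and x of muddler_end in the frame of crock_floor above 0.04 m and y of muddler_end in the frame of crock_floor between -0.05 and 0.05 m and linear speed of muddler below 0.1 m/s), for 0.6 s.
9. on round the wall: the muddler's end is low, within 23 mm of the wall (its surface within 10 mm) at its right side, and goes slower than 10 cm/s (z of muddler_end in the frame of crock_floor below 0.03 m and horizontal distance between muddler_end and crock_floor between 0.067 and 0.095 m and y of muddler_end in the frame of crock_floor below -0.04 m and x of muddler_end in the frame of crock_floor between -0.05 and 0.05 m and linear speed of muddler below 0.1 m/s), for 0.6 s.
10. on round the wall: the muddler's end is low, within 23 mm of the wall (its surface within 10 mm) at its near side, and goes slower than 10 cm/s (all of step 6), for 0.6 s.
At the end, for the whole second after the job is handed in: all limes in the crock; lid at rest on it, level within 0.03 rad, centred within 10 mm, its lip down in the mouth; muddler at rest in its pot, its end within 20 mm of the pot's middle and 60 mm or more below the mouth, leaning under 0.35 rad (horizontal distance between each of lime_1_centre, lime_2_centre, lime_3_centre, lime_4_centre, lime_5_centre, lime_6_centre and crock_floor below 0.085 m and z of lime_1_centre in the frame of crock_floor between 0.005 and 0.09 m and z of lime_2_centre in the frame of crock_floor between 0.005 and 0.09 m and z of lime_3_centre in the frame of crock_floor between 0.005 and 0.09 m and z of lime_4_centre in the frame of crock_floor between 0.005 and 0.09 m and z of lime_5_centre in the frame of crock_floor between 0.005 and 0.09 m and z of lime_6_centre in the frame of crock_floor between 0.005 and 0.09 m and horizontal distance between lid_knob and crock_floor below 0.01 m and angle between lid_knob's own z axis and vertical below 0.03 rad and z of lid_knob in the frame of crock_floor between 0.117 and 0.129 m and linear speed of each of lid, muddler below 0.02 m/s and horizontal distance between muddler_end and rest_mouth below 0.02 m and z of muddler_end in the frame of rest_mouth below -0.06 m and angle between muddler_grip's own z axis and vertical below 0.35 rad); the robot touches nothing.
It fails at once if the salt shaker is moved more than 5 cm (distance of salt_shaker from where it was at the start of the episode above 0.05 m).
It fails at once if the muddler is pressed against the crock with more than 30 N (contact force between muddler and crock above 30 N).
Of lime_1, lime_2, lime_3, lime_4 only 2 to 4 are there at a start; the rules pass over those that are not, and their reading is None.
At some moment in a run one of lime_1, lime_2, lime_3, lime_4, lid may be knocked a few centimetres aside while the robot is not near it.
It also fails if it takes over 210 s, if anything falls off the work surface, if the arm or the gripper's body presses on something with over 40 N, if the wrist force passes 120 N, or if a joint passes its speed limit or range.

## Working session

There is one attempt and no reset: what is moved stays moved. The work goes in short steps, Python scripts to look and compute and a tool call to move; the robot and the scene stay as the last step left them, time stands still between calls to the robot, and variables do not carry over. Pictures are saved under pics/ and viewed, at most 14 in all, crops included, and the job is handed in when it is done.

Besides the shell and the picture viewer there is one more tool, called after ">>>" by a JSON object that holds its "op" and its "data", one argument or row to a line. move_arm: Moves the arm, as the interface text tells. Its arguments: {"type":"object","properties":{"series":{"type":"array","items":{"type":"number"}},"force":{"type":"number"}},"required":["series"]}

```bash
mkdir -p pics; ls
python3 - <<'E'
from workcell import manip
import cv2
for n in("scene","top"):
    cv2.imwrite(f"pics/{n}0.png",manip.read_camera(n))
    c=manip.calibration(n);print(n,c)
print(manip.calibration("wrist"))
print(manip.get_state())
E
```

```text
pics
scene {'mtx': array([[426.76573402,   0.        , 317.03514243],
       [  0.        , 426.76573402, 205.78590604],
       [  0.        ,   0.        ,   1.        ]]), 'pose': array([[ 0.74662779,  0.29495717, -0.5962778 , -0.1475126 ],
       [-0.66489003,  0.30171282, -0.68329396, -0.78814281],
       [-0.0216378 ,  0.90662542,  0.42138125,  0.62598905],
       [ 0.        ,  0.        ,  0.        ,  1.        ]])}
top {'mtx': array([[440.67158721,   0.        , 325.55048934],
       [  0.        , 440.67158721, 200.13114507],
       [  0.        ,   0.        ,   1.        ]]), 'pose': array([[-0.02145605,  0.98844828, -0.15003208,  0.36086741],
       [-0.99959286, -0.01838614,  0.02181911,  0.00114446],
       [ 0.01880855,  0.15043915,  0.98844034,  1.13023012],
       [ 0.        ,  0.        ,  0.        ,  1.        ]])}
{'mtx': array([[309.70691629,   0.        , 321.44349418],
       [  0.        , 309.70691629, 196.14908823],
       [  0.        ,   0.        ,   1.        ]]), 'pose': array([[ 0.36038107, -0.89113872, -0.275676  ,  0.15382841],
       [ 0.93280199
[... 173 characters left out ...]
: 0.1, 'qpos': array([-1.3056014 ,  0.43514357,  0.02501696,  1.57395745, -0.01161649,
        1.13402186, -0.07509485]), 'joint_vel': array([ 0.00020922, -0.00125328, -0.00016074, -0.00300638, -0.00200509,
        0.00042238, -0.0018078 ]), 'effort': array([ 3.70955575e-03, -6.71752667e+01,  1.02822840e+00, -3.16904032e+01,
        1.57393911e-02,  7.20265147e-03, -2.97157294e-05]), 'eef_pos': array([0.22463819, 0.58278602, 0.24162982]), 'eef_rot': array([-6.24511336e-05,  1.82916764e-01,  9.83128159e-01, -6.89572678e-04]), 'wrist_force': array([ 0.32533726, -0.17355438,  0.44939599]), 'torque': array([-0.02868317,  0.04454558,  0.0550848 ]), 'grip_force': 0.0, 'width': 0.08533187410651143}
```

View pics/scene0.png

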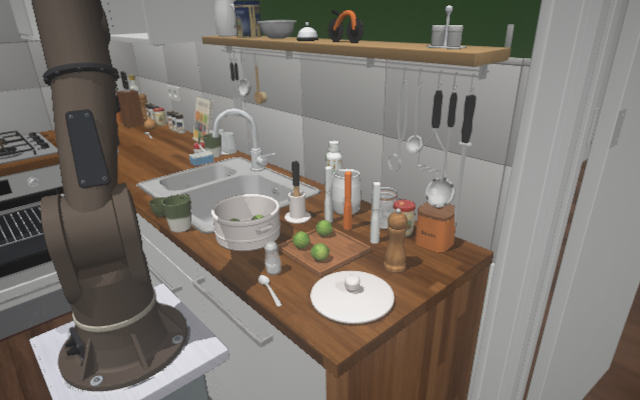

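View pics/top0.png

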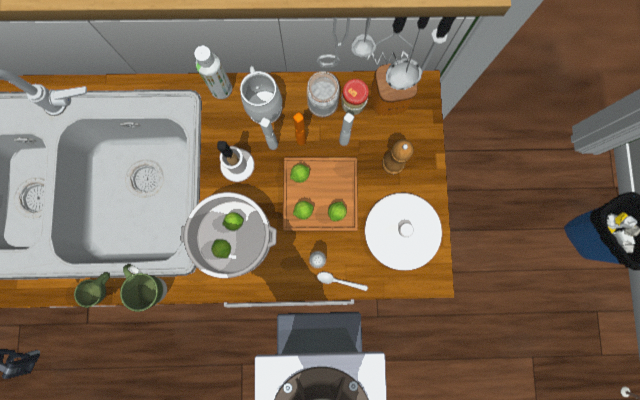

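The scene shows three limes on the tray (top view ~(300,173), (303,210), (337,211)), the crock at ~(229,235), the lid at ~(403,231), the wooden muddler in its pot at ~(233,158) and the salt shaker at ~(318,260). I'll enlarge the top view to read points.

```bash
cat > h.py <<'E'
import numpy as np,cv2
from workcell import manip
from scipy.spatial.transform import Rotation as R
def px(name,u,v,z):
    """pixel -> world point at height z (top/scene pinhole, wrist fisheye)"""
    c=manip.calibration(name);K=c["mtx"];T=c["pose"]
    return pxc(K,T,u,v,z,name=="wrist")
def pxc(K,T,u,v,z,fish=False):
    a=np.array([(u-K[0,2])/K[0,0],(v-K[1,2])/K[1,1]])
    if fish:
        r=np.hypot(*a);d=np.r_[a/max(r,1e-9)*np.sin(r),np.cos(r)]
    else: d=np.r_[a,1]
    d=T[:3,:3]@(d*[1,-1,-1]);o=T[:3,3]
    return o+d*(z-o[2])/d[2]
def proj(name,p):
    c=manip.calibration(name);K=c["mtx"];T=c["pose"]
    q=T[:3,:3].T@(np.array(p)-T[:3,3])*[1,-1,-1]
    if name=="wrist":
        r=np.hypot(q[0],q[1]);q=np.r_[q[:2]/max(r,1e-9)*np.arctan2(r,q[2]),1]
    return (K@(q/q[2]))[:2]
def rot():
    return R.from_quat(manip.get_state()["eef_rot"][[1,2,3,0]])
def to(p,yaw=None):
    """shift in tool mm to TCP p; yaw = wanted world angle of tool y axis; prints the turn too"""
    s=manip.get_state();r=rot()
    d=r.inv().apply(np.array(p)-s["eef_pos"])*1000
    m=r.as_matrix();y=np.degrees(np.arctan2(m[1,1],m[0,1]))
    # tilt fix: tool z to world down
    tz=r.inv().apply([0,0,-1]);tilt=np.cross([0,0,1],tz)
    print("t",round(s["time"],2),"pos",s["eef_pos"].round(4),"shift",d.round(1),"tilt",tilt.round(3),"ydir",y.round(1),"w",round(s["width"],4),"F",s["wrist_force"].round(1),s["qpos"].round(2))
E
python3 - <<'E'
from h import *
im=cv2.imread("pics/top0.png")
cv2.imwrite("pics/c1.png",cv2.resize(im[125:295,175:455],None,fx=2.85,fy=2.85,interpolation=cv2.INTER_CUBIC))
E
```

```text
(no output)
```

View pics/c1.png

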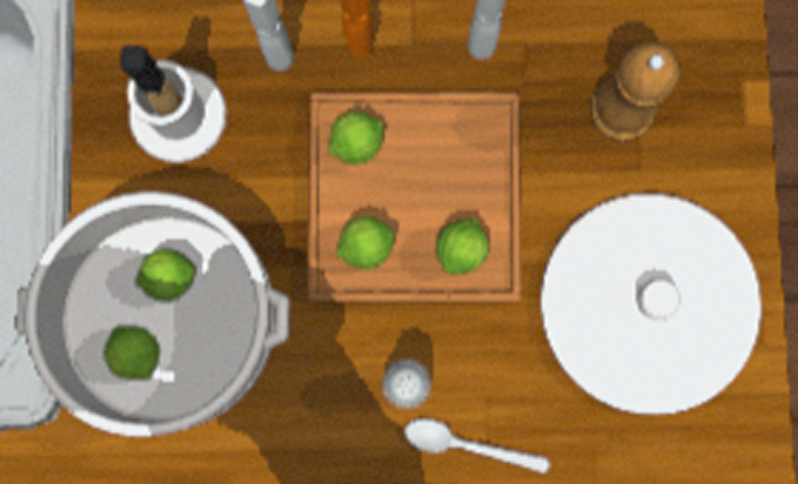

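The crop shows limes at (356,136), (366,242), (463,245); the crock rim centred at ~(150,314); lid disc centre ~(650,303) with the knob top at (660,298); pot mouth ~(160,95), pot foot (178,115); handle top ~(137,58); salt shaker ~(407,383).

Run:
```python
from h import *
for n,u,v,z in [("limeA",356,136,.034),("limeB",366,242,.034),("limeC",463,245,.034),("rim",150,314,.098),("rimL",28,314,.098),("rimR",272,314,.098),("lid",650.5,303.5,.016),("lidL",541,303,.014),("lidR",760,303,.014),("knob",660,298,.06),("mouth",160,95,.085),("foot",178,115,.006),("handletop",134,58,.195),("shaker",407,383,.09),("limeE",166,275,.034),("limeF",132,352,.034),("trayTL",310,94,.017),("trayBR",520,300,.017),("mill",654,66,.17),("white stick",268,5,.15),("ws base",280,60,.03)]:
    print(n,px("top",175+u/2.85,125+v/2.85,z).round(4))
to([0.45,0.2,.3])
c=manip.calibration("wrist");r=rot();s=manip.get_state()
print((r.inv()*R.from_matrix(c["pose"][:3,:3])).as_matrix().round(3),r.inv().apply(c["pose"][:3,3]-s["eef_pos"]).round(4))
```

```text
limeA [0.5988 0.0405 0.034 ]
limeB [0.5035 0.0329 0.034 ]
limeC [ 0.4992 -0.0523  0.034 ]
rim [0.4392 0.2085 0.098 ]
rimL [0.4412 0.3077 0.098 ]
rimR [0.4372 0.1089 0.098 ]
lid [ 0.4458 -0.219   0.016 ]
lidL [ 0.4484 -0.1215  0.014 ]
lidR [ 0.4444 -0.3176  0.014 ]
knob [ 0.447  -0.2187  0.06  ]
mouth [0.6263 0.2048 0.085 ]
foot [0.6273 0.2036 0.006 ]
handletop [0.6277 0.2035 0.195 ]
shaker [ 0.3789 -0.0007  0.09  ]
limeE [0.4778 0.2078 0.034 ]
limeF [0.4115 0.2364 0.034 ]
trayTL [0.6422 0.0824 0.017 ]
trayBR [ 0.4512 -0.1026  0.017 ]
mill [ 0.6217 -0.2004  0.17  ]
white stick [0.683 0.106 0.15 ]
ws base [0.6708 0.1082 0.03  ]
t 0.1 pos [0.2246 0.5828 0.2416] shift [-348.  -276.2  -57.9] tilt [-0.001  0.     0.   ] ydir 68.9 w 0.0853 F [ 0.3 -0.2  0.4] [-1.31  0.44  0.03  1.57 -0.01  1.13 -0.08]
[[-0.001  0.955  0.296]
 [ 1.     0.     0.001]
 [ 0.001  0.296 -0.955]] [ 0.0756 -0.0008 -0.1319]
```

>>> {"op": "move_arm", "data": {
  "series": [0, 0, -0.12, 0, 0, 0, 82, 0, 0, -0.12, 0, 0, 0, 82, 0, 0, -0.128, 0, 0, 0, 82, 0, 0, 0, -20, -40, 0, 82, 0, 0, 0, -25, -40, 0, 82, 0, 0, 0, -25, -40, 0, 82, 0, 0, 0, -25, -40, 0, 82, 0, 0, 0, -25, -40, 0, 82, 0, 0, 0, -25, -40, 0, 82, 0, 0, 0, -25, -40, 0, 82, 0, 0, 0, -30, -40, 0, 82, 0, 0, 0, -30, -40, 0, 82],
  "force": 30
}}

```text
time: 1.3
eef_pos: [0.4554, 0.2215, 0.2423]
eef_rot: [-0.0, -0.0, 1.0, 0.0]
wrist_force: [0.6, 0.5, 0.2]
width: 0.07
grip_force: 0.0
```

```bash
python3 -c "
from h import *
to([.599,.0405,.12])"
```

```text
t 1.3 pos [0.4554 0.2215 0.2423] shift [-143.5 -181.1  122.3] tilt [ 0. -0.  0.] ydir 90.0 w 0.07 F [0.6 0.5 0.2] [-0.64  0.24  0.11  1.86 -0.03  1.04  1.05]
```

>>> {"op": "move_arm", "data": {
  "series": [0, 0, 0, -29, -36, 0, 82, 0, 0, 0, -29, -36, 0, 82, 0, 0, 0, -29, -36, 0, 82, 0, 0, 0, -29, -36, 0, 82, 0, 0, 0, -28, -37, 0, 82, 0, 0, 0, 0, 0, 40, 82, 0, 0, 0, 0, 0, 40, 82, 0, 0, 0, 0, 0, 40, 82, 0, 0, 0, 0, 0, 35, 82, 0, 0, 0, 0, 0, 30, 82, 0, 0, 0, 0, 0, 18, 82, 0, 0, 0, 0, 0, 9, 82]
}}

```text
time: 2.5
eef_pos: [0.5974, 0.0421, 0.0281]
eef_rot: [-0.002, -0.0, 1.0, -0.0]
wrist_force: [0.3, -0.2, 0.2]
width: 0.0699
grip_force: 0.0
```

>>> {"op": "move_arm", "data": {
  "series": [0, 0, 0, 0, 0, 0, 30, 0, 0, 0, 0, 0, 0, 30, 0, 0, 0, 0, 0, 0, 30, 0, 0, 0, 0, 0, 0, 30, 0, 0, 0, 0, 0, -20, 30, 0, 0, 0, 0, 0, -40, 30, 0, 0, 0, 0, 0, -40, 30],
  "force": 30
}}

```text
time: 3.2
eef_pos: [0.5983, 0.0422, 0.1316]
eef_rot: [-0.0, -0.0, 1.0, -0.0]
wrist_force: [0.4, 0.3, -1.5]
width: 0.0433
grip_force: 30.4
```

>>> {"op": "move_arm", "data": {
  "series": [0, 0, 0, 30, 20, -25, 30, 0, 0, 0, 37, 28, 0, 30, 0, 0, 0, 37, 28, 0, 30, 0, 0, 0, 37, 28, 0, 30, 0, 0, 0, 37, 28, 0, 30, 0, 0, 0, 0, 0, 40, 30, 0, 0, 0, 0, 0, 36, 30, 0, 0, 0, 0, 0, 15, 30, 0, 0, 0, 0, 0, 0, 66, 0, 0, 0, 0, 0, 0, 66, 0, 0, 0, 0, 0, 0, 66, 0, 0, 0, 0, 0, -30, 66]
}}

```text
time: 4.4
eef_pos: [0.4191, 0.1731, 0.0929]
eef_rot: [-0.002, 0.0, 1.0, -0.001]
wrist_force: [0.0, -0.2, 0.3]
width: 0.0564
grip_force: 0.0
```

>>> {"op": "move_arm", "data": {
  "series": [0, 0, 0, 0, 0, -40, 66, 0, 0, 0, 0, 0, -40, 80, 0, 0, 0, -17, -30, 0, 82, 0, 0, 0, -17, -30, 0, 82, 0, 0, 0, -17, -30, 0, 82, 0, 0, 0, -17, -30, 0, 82, 0, 0, 0, -17, -22, 0, 82]
}}

```text
time: 5.1
eef_pos: [0.5062, 0.0297, 0.1751]
eef_rot: [0.0, 0.001, 1.0, -0.0]
wrist_force: [-0.7, 1.1, -0.8]
width: 0.0703
grip_force: 0.0
```

Run:
```python
from h import *
to([.5035,.0329,.03])
im=manip.read_camera("top")
cv2.imwrite("pics/c2.png",cv2.resize(im[125:295,175:455],None,fx=2.85,fy=2.85,interpolation=cv2.INTER_CUBIC))
```

```text
t 5.1 pos [0.5062 0.0297 0.1751] shift [  2.9   3.2 145.1] tilt [-0.     0.001  0.   ] ydir 89.9 w 0.0703 F [-0.7  1.1 -0.8] [-0.35  0.32  0.24  1.96 -0.1   0.88  1.51]
```

View pics/c2.png

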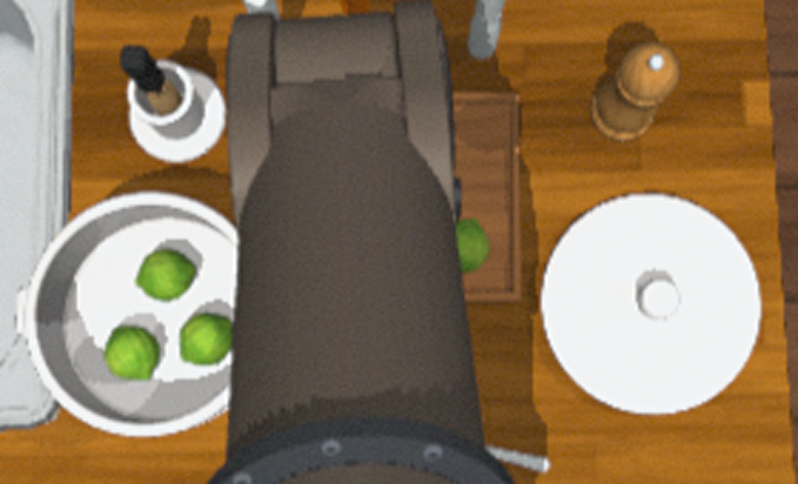

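The picture shows lime A in the crock at ~(206,338) with E and F. Lime C is still at ~(470,245). Next is lime B.

>>> {"op": "move_arm", "data": {
  "series": [0, 0, 0, 2, 3, 40, 82, 0, 0, 0, 1, 0, 40, 82, 0, 0, 0, 0, 0, 30, 82, 0, 0, 0, 0, 0, 23, 82, 0, 0, 0, 0, 0, 12, 82, 0, 0, 0, 0, 0, 0, 30, 0, 0, 0, 0, 0, 0, 30, 0, 0, 0, 0, 0, 0, 30, 0, 0, 0, 0, 0, 0, 30, 0, 0, 0, 0, 0, -40, 30, 0, 0, 0, 0, 0, -40, 30, 0, 0, 0, 0, 0, -40, 30]
}}

```text
time: 6.35
eef_pos: [0.5026, 0.0351, 0.1513]
eef_rot: [0.0, 0.0, 1.0, 0.0]
wrist_force: [0.3, 1.0, -1.6]
width: 0.0435
grip_force: 30.4
```

```bash
python3 -c "
from h import *
to([.4592,.2385,.15])"
```

```text
t 6.35 pos [0.5026 0.0351 0.1513] shift [ 43.4 203.4   1.3] tilt [ 0.  0. -0.] ydir 90.0 w 0.0435 F [ 0.3  1.  -1.6] [-0.36  0.34  0.24  1.99 -0.11  0.82  1.51]
```

>>> {"op": "move_arm", "data": {
  "series": [0, 0, 0, 8, 40, 0, 30, 0, 0, 0, 9, 41, 0, 30, 0, 0, 0, 9, 41, 0, 30, 0, 0, 0, 9, 41, 0, 30, 0, 0, 0, 9, 40, 0, 30, 0, 0, 0, 0, 0, 35, 30, 0, 0, 0, 0, 0, 30, 30, 0, 0, 0, 0, 0, 12, 30, 0, 0, 0, 0, 0, 0, 64, 0, 0, 0, 0, 0, 0, 64, 0, 0, 0, 0, 0, 0, 64, 0, 0, 0, 0, 0, -30, 64]
}}

```text
time: 7.55
eef_pos: [0.4576, 0.2373, 0.1013]
eef_rot: [-0.002, 0.0, 1.0, -0.001]
wrist_force: [0.2, -0.0, -0.2]
width: 0.0547
grip_force: 0.0
```

>>> {"op": "move_arm", "data": {
  "series": [0, 0, 0, 0, 0, -40, 66, 0, 0, 0, 0, 0, -35, 80, 0, 0, 0, -7, -48, 0, 82, 0, 0, 0, -7, -48, 0, 82, 0, 0, 0, -7, -48, 0, 82, 0, 0, 0, -7, -48, 0, 82, 0, 0, 0, -6, -48, 0, 82, 0, 0, 0, -6, -48, 0, 82, 0, 0, 0, 0, 0, 0, 82]
}}

```text
time: 8.45
eef_pos: [0.4994, -0.0578, 0.1791]
eef_rot: [0.002, 0.005, 1.0, -0.001]
wrist_force: [0.5, 0.7, -0.7]
width: 0.0702
grip_force: 0.0
```

Run:
```python
from h import *
to([.4992,-.0523,.03])
im=manip.read_camera("wrist")
print(proj("wrist",[.4992,-.0523,.034]))
cv2.imwrite("pics/c3.png",im)
```

```text
t 8.45 pos [ 0.4994 -0.0578  0.1791] shift [  0.8   5.9 149.1] tilt [-0.003  0.004  0.   ] ydir 89.4 w 0.0702 F [ 0.5  0.7 -0.7] [-0.24  0.31  0.31  1.97 -0.12  0.88  1.69]
[324.38697634 185.52411267]
```

View pics/c3.png

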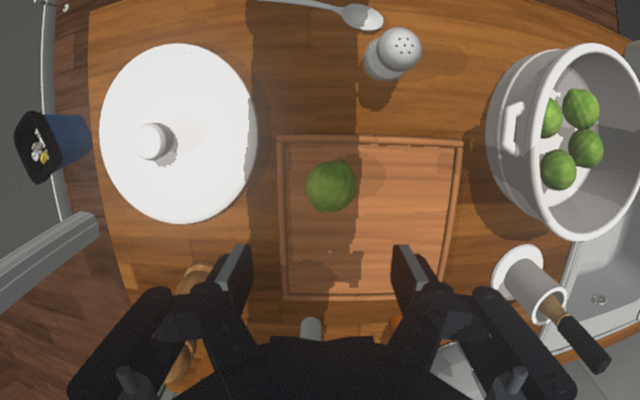

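Wrist view: lime C sits at (331,186), within a few mm of the estimate, and four limes are in the crock, at (550,117), (580,108), (586,148) and (558,170).

>>> {"op": "move_arm", "data": {
  "series": [0, 0, 0, 0, 0, 20, 82, 0, 0, 0, 0, 0, 20, 82, 0, 0, 0, 0, 0, 20, 82]
}}

```text
time: 8.8
eef_pos: [0.4994, -0.0482, 0.1177]
eef_rot: [0.001, -0.001, 1.0, 0.001]
wrist_force: [0.2, -1.0, -0.2]
width: 0.07
grip_force: 0.0
```

```bash
python3 -c "
from h import *
to(px('top',175+463/2.85,125+245/2.85,.034)*[1,1,0]+[0,0,.03]); to([.4992,-.05,.03])"
```

```text
t 8.8 pos [ 0.4994 -0.0482  0.1177] shift [ 0.4 -4.2 87.7] tilt [ 0.001  0.002 -0.   ] ydir 90.1 w 0.07 F [ 0.2 -1.  -0.2] [-0.22  0.39  0.28  2.03 -0.16  0.73  1.73]
t 8.8 pos [ 0.4994 -0.0482  0.1177] shift [ 0.4 -1.8 87.7] tilt [ 0.001  0.002 -0.   ] ydir 90.1 w 0.07 F [ 0.2 -1.  -0.2] [-0.22  0.39  0.28  2.03 -0.16  0.73  1.73]
```

>>> {"op": "move_arm", "data": {
  "series": [0, 0, 0, 0, -2, 40, 82, 0, 0, 0, 0, 0, 33, 82, 0, 0, 0, 0, 0, 14, 82, 0, 0, 0, 0, 0, 0, 30, 0, 0, 0, 0, 0, 0, 30, 0, 0, 0, 0, 0, 0, 30, 0, 0, 0, 0, 0, 0, 30, 0, 0, 0, 0, 0, -40, 30, 0, 0, 0, 0, 0, -40, 30, 0, 0, 0, 0, 0, -40, 30]
}}

```text
time: 9.8
eef_pos: [0.4986, -0.0518, 0.1524]
eef_rot: [0.0, 0.0, 1.0, 0.0]
wrist_force: [0.7, -0.1, -0.7]
width: 0.0434
grip_force: 31.1
```

```bash
python3 -c "
from h import *
to([.452,.18,.15])
im=manip.read_camera('top')
cv2.imwrite('pics/c4.png',cv2.resize(im[125:295,175:455],None,fx=2.85,fy=2.85,interpolation=cv2.INTER_CUBIC))
"
```

```text
t 9.8 pos [ 0.4986 -0.0518  0.1524] shift [ 46.7 231.8   2.4] tilt [ 0.  0. -0.] ydir 90.0 w 0.0434 F [ 0.7 -0.1 -0.7] [-0.24  0.34  0.31  2.   -0.14  0.82  1.71]
```

View pics/c4.png

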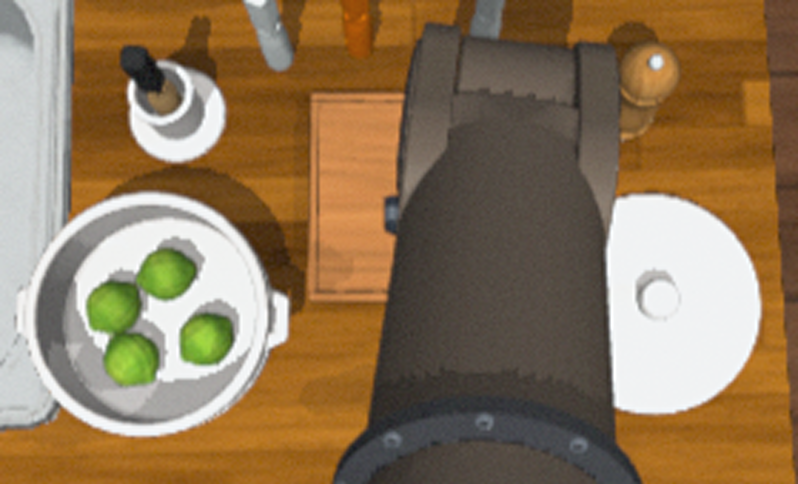

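Four limes are in the crock. The gap on its right, ~(220,290), is free for the last one.

>>> {"op": "move_arm", "data": {
  "series": [0, 0, 0, 8, 45, 0, 30, 0, 0, 0, 8, 45, 0, 30, 0, 0, 0, 8, 45, 0, 30, 0, 0, 0, 8, 45, 0, 30, 0, 0, 0, 8, 44, 0, 30, 0, 0, 0, 0, 0, 35, 30, 0, 0, 0, 0, 0, 30, 30, 0, 0, 0, 0, 0, 13, 30, 0, 0, 0, 0, 0, 0, 64, 0, 0, 0, 0, 0, 0, 64, 0, 0, 0, 0, 0, 0, 64, 0, 0, 0, 0, 0, -30, 64]
}}

```text
time: 11.05
eef_pos: [0.4575, 0.1716, 0.1014]
eef_rot: [-0.002, -0.0, 1.0, -0.001]
wrist_force: [-0.8, 0.2, 0.5]
width: 0.0546
grip_force: 0.0
```

```bash
python3 -c "
from h import *
to([.52,.2035,.30])
"
```

```text
t 11.05 pos [0.4575 0.1716 0.1014] shift [ -61.9   31.5 -198.9] tilt [-0.002 -0.003  0.   ] ydir 90.0 w 0.0546 F [-0.8  0.2  0.5] [-0.64  0.4   0.22  2.07 -0.13  0.69  1.24]
```

>>> {"op": "move_arm", "data": {
  "series": [0, 0, 0, 0, 0, -40, 64, 0, 0, 0, 0, 0, -40, 64, 0, 0, 0, -20, 10, -40, 64, 0, 0, 0, -20, 10, -40, 64, 0, 0, 0, -22, 12, -39, 64, 0, 0, 0, 0, 0, 0, 64, 0, 0, 0, 0, 0, 0, 64]
}}

```text
time: 11.75
eef_pos: [0.5213, 0.2043, 0.3028]
eef_rot: [0.001, 0.0, 1.0, 0.001]
wrist_force: [0.4, 0.2, -1.2]
width: 0.0545
grip_force: 0.0
```

```bash
python3 -c "
from h import *
to([.627,.2035,.30])
im=manip.read_camera('wrist')
for p in([.627,.2035,.195],[.627,.2035,.113],[.6265,.2035,.085]):print(proj('wrist',p))
cv2.imwrite('pics/c5.png',im)
"
```

```text
t 11.75 pos [0.5213 0.2043 0.3028] shift [-105.7   -0.8    3. ] tilt [ 0.001  0.003 -0.   ] ydir 90.0 w 0.0545 F [ 0.4  0.2 -1.2] [-0.68  0.28  0.28  1.66 -0.08  1.21  1.19]
[322.2359265  305.49101979]
[322.14216877 263.48905824]
[322.11666449 252.2222781 ]
```

View pics/c5.png

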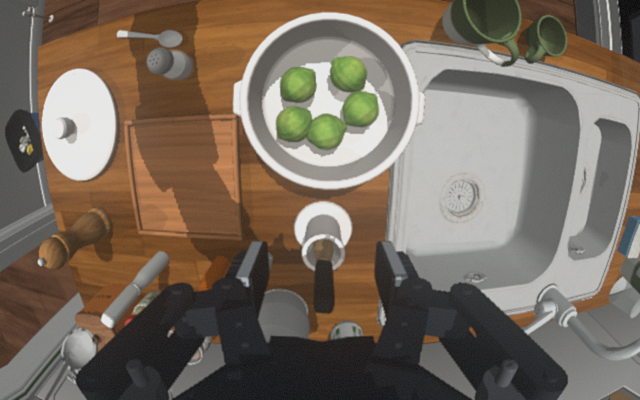

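All five limes lie in a ring on the crock floor. The handle is at ~(323,285), where it was predicted. I'll enlarge it for its yaw.

```bash
python3 -c "
from h import *
im=cv2.imread('pics/c5.png')
a=cv2.resize(im[225:325,285:365],None,fx=5.5,fy=5.5,interpolation=cv2.INTER_CUBIC)
t=cv2.imread('pics/top0.png');b=cv2.resize(t[130:185,210:260],None,fx=7,fy=10/10*7,interpolation=cv2.INTER_CUBIC)
o=np.zeros((550,800,3),np.uint8);o[:a.shape[0],:a.shape[1]]=a;o[:b.shape[0],440:440+b.shape[1]]=b
o=np.clip(255*(o/255.)**.5,0,255).astype(np.uint8)
cv2.imwrite('pics/c6.png',o)"
```

```text
(no output)
```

View pics/c6.png

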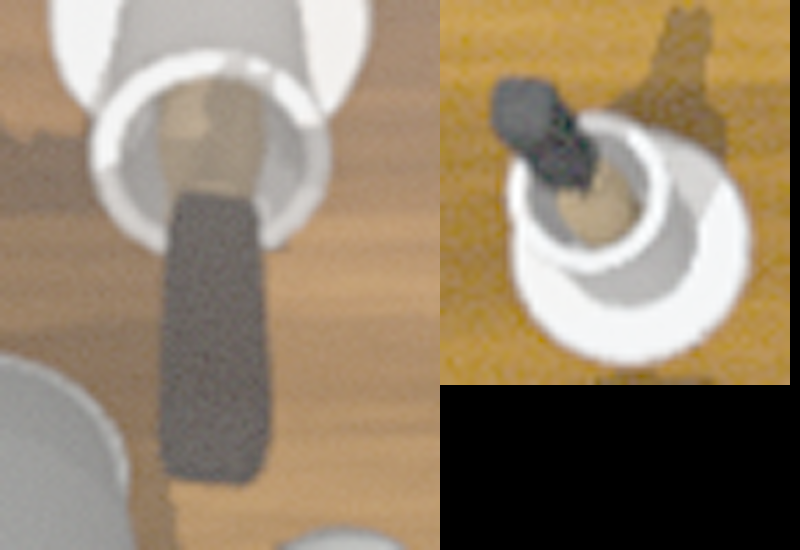

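```bash
python3 -c "
from h import *
c=np.array([.4392,.2085])
L=np.array([px('wrist',u,v,.034)[:2] for u,v in [(298,85),(349,73),(360,110),(326,131),(294,124)]])-c
print(L.round(3),np.hypot(*L.T).round(3))
for r in (0,.02,.065,.07,.075):
  for a in np.radians(range(0,360,10)):
    p=r*np.array([np.cos(a),np.sin(a)]);d=np.hypot(*(L-p).T).min()
    if d>.036: print(r,round(np.degrees(a)),p.round(3),d.round(3))
"
```

```text
[[-0.018 -0.035]
 [-0.034  0.029]
 [ 0.014  0.044]
 [ 0.041  0.   ]
 [ 0.032 -0.041]] [0.04  0.045 0.046 0.041 0.052]
0 0 [0. 0.] 0.04
0 10 [0. 0.] 0.04
0 20 [0. 0.] 0.04
0 30 [0. 0.] 0.04
0 40 [0. 0.] 0.04
0 50 [0. 0.] 0.04
0 60 [0. 0.] 0.04
0 70 [0. 0.] 0.04
0 80 [0. 0.] 0.04
0 90 [0. 0.] 0.04
0 100 [-0.  0.] 0.04
0 110 [-0.  0.] 0.04
0 120 [-0.  0.] 0.04
0 130 [-0.  0.] 0.04
0 140 [-0.  0.] 0.04
0 150 [-0.  0.] 0.04
0 160 [-0.  0.] 0.04
0 170 [-0.  0.] 0.04
0 180 [-0.  0.] 0.04
0 190 [-0. -0.] 0.04
0 200 [-0. -0.] 0.04
0 210 [-0. -0.] 0.04
0 220 [-0. -0.] 0.04
0 230 [-0. -0.] 0.04
0 240 [-0. -0.] 0.04
0 250 [-0. -0.] 0.04
0 260 [-0. -0.] 0.04
0 270 [-0. -0.] 0.04
0 280 [ 0. -0.] 0.04
0 290 [ 0. -0.] 0.04
0 300 [ 0. -0.] 0.04
0 310 [ 0. -0.] 0.04
0 320 [ 0. -0.] 0.04
0 330 [ 0. -0.] 0.04
0 340 [ 0. -0.] 0.04
0 350 [ 0. -0.] 0.04
0.065 40 [0.05  0.042] 0.036
0.065 180 [-0.065  0.   ] 0.043
0.065 190 [-0.064 -0.011] 0.05
0.065 200 [-0.061 -0.022] 0.045
0.065 210 [-0.056 -0.033] 0.038
0.07 30 [0.061 0.035] 0.04
0.07 40 [0.054 0.045] 0.04
0.07 100 [-0.012  0.069] 0.036
0.07 110 [-0.024  0.066] 0.038
0.07 170 [-0.069  0.012] 0.039
0.07 180 [-0.07  0.  ] 0.046
0.07 190 [-0.069 -0.012] 0.054
0.07 200 [-0.066 -0.024] 0.049
0.07 210 [-0.061 -0.035] 0.042
0.07 220 [-0.054 -0.045] 0.036
0.07 270 [-0.   -0.07] 0.039
0.075 20 [0.07  0.026] 0.039
0.075 30 [0.065 0.037] 0.044
0.075 40 [0.057 0.048] 0.044
0.075 50 [0.048 0.057] 0.037
0.075 100 [-0.013  0.074] 0.04
0.075 110 [-0.026  0.07 ] 0.042
0.075 160 [-0.07   0.026] 0.037
0.075 170 [-0.074  0.013] 0.043
0.075 180 [-0.075  0.   ] 0.05
0.075 190 [-0.074 -0.013] 0.058
0.075 200 [-0.07  -0.026] 0.053
0.075 210 [-0.065 -0.038] 0.047
0.075 220 [-0.057 -0.048] 0.041
0.075 230 [-0.048 -0.057] 0.037
0.075 260 [-0.013 -0.074] 0.039
0.075 270 [-0.    -0.075] 0.044
0.075 280 [ 0.013 -0.074] 0.038
0.075 340 [ 0.07  -0.026] 0.039
```

>>> {"op": "move_arm", "data": {
  "series": [0, 0, 0, -35, 0, 0, 64, 0, 0, 0, -35, 0, 0, 64, 0, 0, 0, -36, 0, 0, 64, 0, 0, 0, 0, 0, 40, 64, 0, 0, 0, 0, 0, 40, 64, 0, 0, 0, 0, 0, 35, 64, 0, 0, 0, 0, 0, 25, 64, 0, 0, 0, 0, 0, 12, 64]
}}

```text
time: 12.6
eef_pos: [0.624, 0.2031, 0.1457]
eef_rot: [-0.003, 0.0, 1.0, -0.001]
wrist_force: [-1.2, -0.2, 0.2]
width: 0.0542
grip_force: 0.0
```

```bash
python3 -c "
from h import *
to([.627,.2035,.148])
im=manip.read_camera('wrist')
cv2.imwrite('pics/c7.png',cv2.resize(im[200:400,200:440],None,fx=2.5,fy=2.5))"
```

```text
t 12.6 pos [0.624  0.2031 0.1457] shift [-3.   0.4 -2.4] tilt [-0.002 -0.006  0.   ] ydir 90.0 w 0.0542 F [-1.2 -0.2  0.2] [-0.57  0.58  0.26  1.61 -0.17  0.98  1.32]
```

View pics/c7.png

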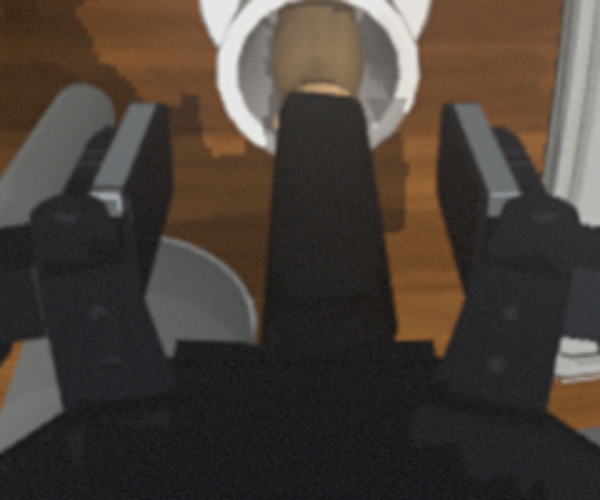

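The handle stands between the pads, ~3 mm towards +y. I'll adjust, close firmly and lift.

>>> {"op": "move_arm", "data": {
  "series": [0, 0, 0, 0, 3, 0, 64, 0, 0, 0, 0, 0, 0, 10, 0, 0, 0, 0, 0, 0, 10, 0, 0, 0, 0, 0, 0, 10, 0, 0, 0, 0, 0, 0, 10, 0, 0, 0, 0, 0, 0, 10, 0, 0, 0, 0, 0, -15, 10, 0, 0, 0, 0, 0, -30, 10, 0, 0, 0, 0, 0, -30, 10, 0, 0, 0, 0, 0, -30, 10, 0, 0, 0, 0, 0, -10, 10, 0, 0, 0, 0, 0, 0, 10],
  "force": 90
}}

```text
time: 13.85
eef_pos: [0.6276, 0.2074, 0.2667]
eef_rot: [0.002, -0.0, 1.0, 0.001]
wrist_force: [-0.2, 0.9, -0.5]
width: 0.0192
grip_force: 86.0
```

```bash
python3 -c "
from h import *
to([.3692,.2035,.148])
im=manip.read_camera('wrist');t=manip.read_camera('scene')
s=manip.get_state()['eef_pos']
print(proj('wrist',s-[0,0,.140]),proj('scene',s-[0,0,.140]),proj('scene',s))
o=np.zeros((560,800,3),np.uint8)
o[:560,:400]=cv2.resize(im[120:400,220:420],None,fx=2,fy=2)
u,v=proj('scene',s-[0,0,.07]).astype(int);k=t[v-60:v+60,u-40:u+40]
o[:560,410:410+373]=cv2.resize(k,(373,560));print(u,v)
cv2.imwrite('pics/c8.png',o)"
```

```text
t 13.85 pos [0.6276 0.2074 0.2667] shift [258.8  -4.1 117.8] tilt [ 0.002  0.003 -0.   ] ydir 90.0 w 0.0192 F [-0.2  0.9 -0.5] [-0.59  0.48  0.29  1.46 -0.14  1.22  1.29]
[322.64981777 187.53673435] [293.94798787 182.76313832] [291.89669475 139.85906536]
292 161
```

View pics/c8.png

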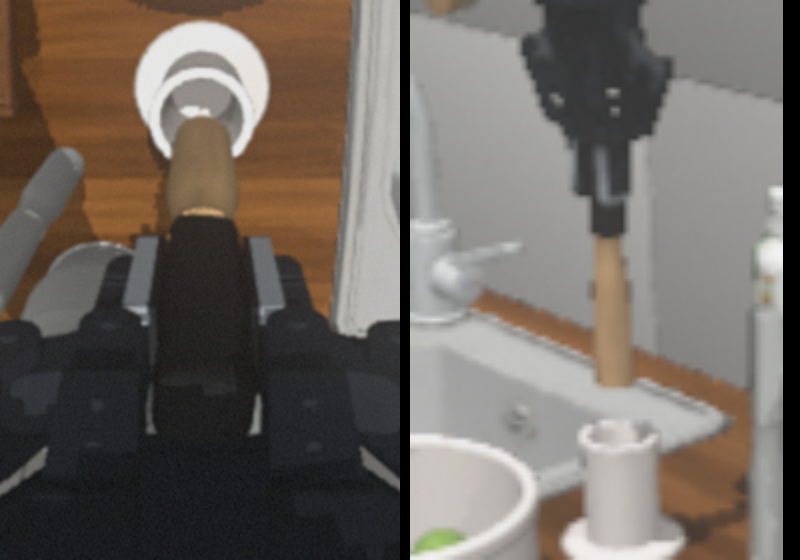

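The muddler hangs vertical, its end ~140 mm below the TCP. I'll carry it over the near side of the crock.

>>> {"op": "move_arm", "data": {
  "series": [0, 0, 0, 40, 0, 0, 10, 0, 0, 0, 44, 1, 0, 10, 0, 0, 0, 44, 1, 0, 10, 0, 0, 0, 44, 1, 0, 10, 0, 0, 0, 44, 0, 0, 10, 0, 0, 0, 30, 0, 0, 10, 0, 0, 0, 13, 0, 0, 10, 0, 0, 0, 0, 0, 0, 10]
}}

```text
time: 14.75
eef_pos: [0.3662, 0.2101, 0.2637]
eef_rot: [-0.001, -0.001, 1.0, -0.0]
wrist_force: [0.7, -0.1, -0.1]
width: 0.0193
grip_force: 86.1
```

```bash
python3 -c "
from h import *
to([.368,.2105,.167])
im=manip.read_camera('wrist')
cv2.imwrite('pics/c9.png',im[:300])"
```

```text
t 14.75 pos [0.3662 0.2101 0.2637] shift [-2.   0.4 96.7] tilt [-0.001 -0.001  0.   ] ydir 90.1 w 0.0193 F [ 0.7 -0.1 -0.1] [-0.85  0.07  0.22  2.01 -0.02  1.06  0.95]
```

View pics/c9.png

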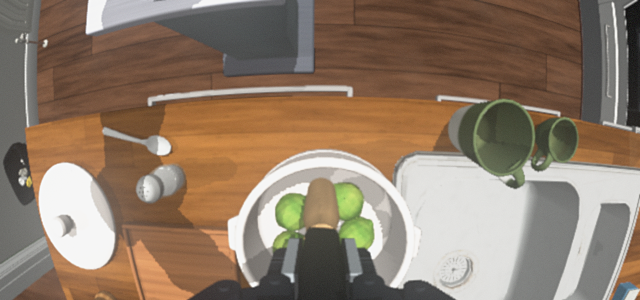

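The muddler's end (320,180) hangs over the gap between limes (291,212) and (347,200). Lowering it.

>>> {"op": "move_arm", "data": {
  "series": [0, 0, 0, -2, 0, 20, 10, 0, 0, 0, 0, 0, 22, 10, 0, 0, 0, 0, 0, 20, 10, 0, 0, 0, 0, 0, 18, 10, 0, 0, 0, 0, 0, 11, 10, 0, 0, 0, 0, 0, 6, 10, 0, 0, 0, 0, 0, 0, 10]
}}

```text
time: 15.5
eef_pos: [0.3702, 0.21, 0.1667]
eef_rot: [-0.0, 0.0, 1.0, -0.001]
wrist_force: [0.5, -0.3, -0.4]
width: 0.0193
grip_force: 86.2
```

```bash
python3 -c "
from h import *
to([.368,.2105,.167])"
```

```text
t 15.5 pos [0.3702 0.21   0.1667] shift [ 2.2  0.5 -0.3] tilt [-0.001 -0.001  0.   ] ydir 90.0 w 0.0193 F [ 0.5 -0.3 -0.4] [-0.82  0.2   0.21  2.14 -0.06  0.8   1.  ]
```

>>> {"op": "move_arm", "data": {
  "series": [0, 0, 0, -2.4, 18.1, 0, 10, 0, 0, 0, -7, 16.9, 0, 10, 0, 0, 0, -11.1, 14.5, 0, 10, 0, 0, 0, -14.5, 11.1, 0, 10, 0, 0, 0, -16.9, 7, 0, 10, 0, 0, 0, -18.1, 2.4, 0, 10]
}}

```text
time: 16.1
eef_pos: [0.44, 0.2831, 0.168]
eef_rot: [0.0, -0.001, 1.0, 0.001]
wrist_force: [0.2, 0.1, -0.0]
width: 0.0194
grip_force: 86.6
```

>>> {"op": "move_arm", "data": {
  "series": [0, 0, 0, -18.1, -2.4, 0, 10, 0, 0, 0, -16.9, -7, 0, 10, 0, 0, 0, -14.5, -11.1, 0, 10, 0, 0, 0, -11.1, -14.5, 0, 10, 0, 0, 0, -7, -16.9, 0, 10, 0, 0, 0, -2.4, -18.1, 0, 10]
}}

```text
time: 16.7
eef_pos: [0.5116, 0.2116, 0.1683]
eef_rot: [0.001, -0.001, 1.0, 0.001]
wrist_force: [0.2, 2.0, -0.5]
width: 0.0196
grip_force: 86.2
```

```bash
python3 -c "
from h import *
to([.508,.2105,.167])"
```

```text
t 16.7 pos [0.5116 0.2116 0.1683] shift [ 3.6 -1.1  1.2] tilt [ 0.002  0.003 -0.   ] ydir 90.1 w 0.0196 F [ 0.2  2.  -0.5] [-0.66  0.39  0.23  1.86 -0.11  0.9   1.19]
```

>>> {"op": "move_arm", "data": {
  "series": [0, 0, 0, 3.4, -18.1, 0, 10, 0, 0, 0, 8, -16.9, 0, 10, 0, 0, 0, 11.1, -14.5, 0, 10, 0, 0, 0, 14.5, -11.1, 0, 10, 0, 0, 0, 16.9, -7, 0, 10, 0, 0, 0, 18.1, -2.4, 0, 10, 0, 0, 0, 18.1, 2.4, 0, 10, 0, 0, 0, 16.9, 7, 0, 10, 0, 0, 0, 14.5, 11.1, 0, 10, 0, 0, 0, 11.1, 14.5, 0, 10, 0, 0, 0, 7, 16.9, 0, 10, 0, 0, 0, 2.4, 18.1, 0, 10]
}}

```text
time: 17.9
eef_pos: [0.3667, 0.2104, 0.1677]
eef_rot: [-0.0, -0.0, 1.0, -0.0]
wrist_force: [0.7, -0.7, -0.3]
width: 0.0194
grip_force: 86.4
```

```bash
python3 -c "
from h import *
to([.368,.2105,.167])
im=manip.read_camera('top')
cv2.imwrite('pics/c10.png',cv2.resize(im[125:295,175:455],None,fx=2.85,fy=2.85,interpolation=cv2.INTER_CUBIC))"
```

```text
t 17.9 pos [0.3667 0.2104 0.1677] shift [-1.3  0.1  0.7] tilt [-0. -0.  0.] ydir 90.0 w 0.0194 F [ 0.7 -0.7 -0.3] [-0.8   0.2   0.18  2.15 -0.05  0.8   0.98]
```

>>> {"op": "move_arm", "data": {
  "series": [0, 0, 0, -2.4, 18.1, 0, 10, 0, 0, 0, -7, 16.9, 0, 10, 0, 0, 0, -11.1, 14.5, 0, 10, 0, 0, 0, -14.5, 11.1, 0, 10, 0, 0, 0, -16.9, 7, 0, 10, 0, 0, 0, -18.1, 2.4, 0, 10, 0, 0, 0, -18.1, -2.4, 0, 10, 0, 0, 0, -16.9, -7, 0, 10, 0, 0, 0, -14.5, -11.1, 0, 10, 0, 0, 0, -11.1, -14.5, 0, 10, 0, 0, 0, -7, -16.9, 0, 10, 0, 0, 0, -2.4, -18.1, 0, 10]
}}

```text
time: 19.15
eef_pos: [0.509, 0.2105, 0.1677]
eef_rot: [0.001, -0.0, 1.0, 0.001]
wrist_force: [0.5, 4.2, -0.4]
width: 0.0191
grip_force: 86.7
```

```bash
python3 -c "
from h import *
to([.508,.2105,.167])"
```

```text
t 19.15 pos [0.509  0.2105 0.1677] shift [ 1.  -0.   0.7] tilt [ 0.001  0.001 -0.   ] ydir 90.0 w 0.0191 F [ 0.5  4.2 -0.4] [-0.64  0.39  0.2   1.86 -0.1   0.9   1.18]
```

>>> {"op": "move_arm", "data": {
  "series": [0, 0, 0, 2.4, -18.1, 0, 10, 0, 0, 0, 7, -16.9, 0, 10, 0, 0, 0, 11.1, -14.5, 0, 10, 0, 0, 0, 14.5, -11.1, 0, 10, 0, 0, 0, 16.9, -7, 0, 10, 0, 0, 0, 18.1, -2.4, 0, 10, 0, 0, 0, 18.1, 2.4, 0, 10, 0, 0, 0, 16.9, 7, 0, 10, 0, 0, 0, 14.5, 11.1, 0, 10, 0, 0, 0, 11.1, 14.5, 0, 10, 0, 0, 0, 7, 16.9, 0, 10, 0, 0, 0, 2.4, 18.1, 0, 10]
}}

```text
time: 20.35
eef_pos: [0.3657, 0.2089, 0.1671]
eef_rot: [-0.001, 0.0, 1.0, -0.001]
wrist_force: [0.5, -1.0, -0.4]
width: 0.0195
grip_force: 86.6
```

>>> {"op": "move_arm", "data": {
  "series": [0, 0, 0, -2.4, 18.1, 0, 10, 0, 0, 0, -7, 16.9, 0, 10, 0, 0, 0, -11.1, 14.5, 0, 10, 0, 0, 0, -14.5, 11.1, 0, 10, 0, 0, 0, -16.9, 7, 0, 10, 0, 0, 0, -18.1, 2.4, 0, 10, 0, 0, 0, -18.1, -2.4, 0, 10, 0, 0, 0, -16.9, -7, 0, 10, 0, 0, 0, -14.5, -11.1, 0, 10, 0, 0, 0, -11.1, -14.5, 0, 10, 0, 0, 0, -7, -16.9, 0, 10, 0, 0, 0, -2.4, -18.1, 0, 10]
}}

```text
time: 21.55
eef_pos: [0.5086, 0.2104, 0.1673]
eef_rot: [0.0, -0.0, 1.0, 0.0]
wrist_force: [1.2, 3.8, -0.9]
width: 0.0194
grip_force: 86.8
```

>>> {"op": "move_arm", "data": {
  "series": [0, 0, 0, 2.4, -18.1, 0, 10, 0, 0, 0, 7, -16.9, 0, 10, 0, 0, 0, 11.1, -14.5, 0, 10, 0, 0, 0, 14.5, -11.1, 0, 10, 0, 0, 0, 16.9, -7, 0, 10, 0, 0, 0, 18.1, -2.4, 0, 10, 0, 0, 0, 18.1, 2.4, 0, 10, 0, 0, 0, 16.9, 7, 0, 10, 0, 0, 0, 14.5, 11.1, 0, 10, 0, 0, 0, 11.1, 14.5, 0, 10, 0, 0, 0, 7, 16.9, 0, 10, 0, 0, 0, 2.4, 18.1, 0, 10]
}}

```text
time: 22.75
eef_pos: [0.3657, 0.2088, 0.167]
eef_rot: [-0.001, -0.0, 1.0, -0.001]
wrist_force: [-0.1, -0.9, -0.4]
width: 0.0193
grip_force: 86.8
```

```bash
python3 -c "
from h import *
to([.368,.2105,.167])
im=manip.read_camera('wrist')
cv2.imwrite('pics/c11.png',im[:350])"
```

```text
t 22.75 pos [0.3657 0.2088 0.167 ] shift [-2.3  1.7  0. ] tilt [-0.002 -0.002  0.   ] ydir 90.0 w 0.0193 F [-0.1 -0.9 -0.4] [-0.74  0.2   0.11  2.14 -0.03  0.8   0.96]
```

View pics/c11.png

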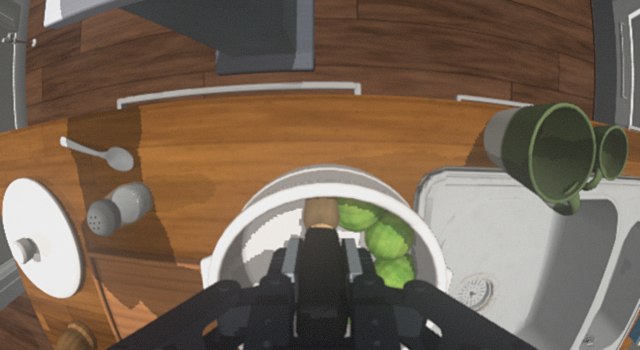

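The muddler's end is at the near wall (320,212), with limes ahead of it on the left. I'll start the slow wall pass.

>>> {"op": "move_arm", "data": {
  "series": [0, 0, 0, 0, 1.5, 0, 10, 0, 0, 0, 0, 0, 0, 10, 0, 0, 0, 0, 0, 0, 10, 0, 0, 0, 0, 0, 0, 10, 0, 0, 0, 0, 0, 0, 10]
}}

```text
time: 23.3
eef_pos: [0.3679, 0.2112, 0.1673]
eef_rot: [-0.0, 0.0, 1.0, -0.0]
wrist_force: [-0.4, 0.7, -0.3]
width: 0.019
grip_force: 86.7
```

>>> {"op": "move_arm", "data": {
  "series": [0, 0, 0, -0.5, 4.7, 0, 10, 0, 0, 0, -0.5, 4.7, 0, 10, 0, 0, 0, -0.5, 4.7, 0, 10, 0, 0, 0, -1.4, 4.5, 0, 10, 0, 0, 0, -1.4, 4.5, 0, 10, 0, 0, 0, -1.4, 4.5, 0, 10, 0, 0, 0, -2.2, 4.15, 0, 10, 0, 0, 0, -2.2, 4.15, 0, 10, 0, 0, 0, -2.2, 4.15, 0, 10, 0, 0, 0, -3, 3.6, 0, 10, 0, 0, 0, -3, 3.6, 0, 10, 0, 0, 0, -3, 3.6, 0, 10]
}}

```text
time: 24.5
eef_pos: [0.3895, 0.263, 0.1674]
eef_rot: [0.0, -0.0, 1.0, 0.0]
wrist_force: [-0.5, -1.7, -0.6]
width: 0.0191
grip_force: 86.7
```

```bash
python3 -c "
from h import *
to([.438-.0509,.2105+.0509,.167])"
```

```text
t 24.5 pos [0.3895 0.263  0.1674] shift [ 2.4 -1.6  0.4] tilt [ 0.  0. -0.] ydir 90.0 w 0.0191 F [-0.5 -1.7 -0.6] [-0.78  0.27  0.09  2.04 -0.03  0.83  0.9 ]
```

The end radius at the near side may have been marginal, so I'll go back there and find the wall by gentle contact.

>>> {"op": "move_arm", "data": {
  "series": [0, 0, 0, 3, -3.6, 0, 10, 0, 0, 0, 3, -3.6, 0, 10, 0, 0, 0, 3, -3.6, 0, 10, 0, 0, 0, 2.2, -4.15, 0, 10, 0, 0, 0, 2.2, -4.15, 0, 10, 0, 0, 0, 2.2, -4.15, 0, 10, 0, 0, 0, 1.4, -4.5, 0, 10, 0, 0, 0, 1.4, -4.5, 0, 10, 0, 0, 0, 1.4, -4.5, 0, 10, 0, 0, 0, 0.5, -4.7, 0, 10, 0, 0, 0, 0.5, -4.7, 0, 10, 0, 0, 0, 0.5, -4.7, 0, 10]
}}

```text
time: 25.7
eef_pos: [0.3678, 0.2113, 0.1673]
eef_rot: [0.0, -0.0, 1.0, -0.0]
wrist_force: [0.1, -0.1, -0.5]
width: 0.0195
grip_force: 86.7
```

>>> {"op": "move_arm", "data": {
  "series": [0, 0, 0, 1, 0, 0, 10, 0, 0, 0, 1, 0, 0, 10, 0, 0, 0, 1, 0, 0, 10, 0, 0, 0, 1, 0, 0, 10, 0, 0, 0, 0, 0, 0, 10]
}}

```text
time: 26.2
eef_pos: [0.3636, 0.2119, 0.1673]
eef_rot: [-0.0, -0.0, 1.0, 0.0]
wrist_force: [0.9, 0.4, -0.8]
width: 0.0193
grip_force: 86.7
```

>>> {"op": "move_arm", "data": {
  "series": [0, 0, 0, 1, 0, 0, 10, 0, 0, 0, 1, 0, 0, 10, 0, 0, 0, 0, 0, 0, 10, 0, 0, 0, 0, 0, 0, 10]
}}

```text
time: 26.6
eef_pos: [0.362, 0.2118, 0.1674]
eef_rot: [0.0, -0.0, 1.0, 0.0]
wrist_force: [0.6, -0.2, -1.6]
width: 0.0192
grip_force: 86.7
```

>>> {"op": "move_arm", "data": {
  "series": [0, 0, 0, 1, 0, 0, 10, 0, 0, 0, 1, 0, 0, 10, 0, 0, 0, 0, 0, 0, 10, 0, 0, 0, 0, 0, 0, 10]
}}

```text
time: 27.0
eef_pos: [0.361, 0.2118, 0.1676]
eef_rot: [0.001, 0.0, 1.0, 0.0]
wrist_force: [6.0, -0.2, -2.0]
width: 0.0194
grip_force: 86.4
```

Contact came at TCP x≈0.3615, so the end was at r≈0.0705 there and the centre is confirmed. I'll back off 3.5 mm and make the full slow pass at r≈73.5 mm.

>>> {"op": "move_arm", "data": {
  "series": [0, 0, 0, -2, -0.5, 0, 10, 0, 0, 0, -2, -0.5, 0, 10, 0, 0, 0, -1, 0, 0, 10, 0, 0, 0, 0, 0, 0, 10, 0, 0, 0, 0, 0, 0, 10, 0, 0, 0, 0, 0, 0, 10]
}}

```text
time: 27.6
eef_pos: [0.3646, 0.2107, 0.1672]
eef_rot: [-0.0, -0.0, 1.0, -0.0]
wrist_force: [-1.0, 0.5, -1.5]
width: 0.0193
grip_force: 86.6
```

>>> {"op": "move_arm", "data": {
  "series": [0, 0, 0, -0.5, 4.8, 0, 10, 0, 0, 0, -0.5, 4.8, 0, 10, 0, 0, 0, -0.5, 4.8, 0, 10, 0, 0, 0, -1.4, 4.6, 0, 10, 0, 0, 0, -1.4, 4.6, 0, 10, 0, 0, 0, -1.4, 4.6, 0, 10, 0, 0, 0, -2.25, 4.25, 0, 10, 0, 0, 0, -2.25, 4.25, 0, 10, 0, 0, 0, -2.25, 4.25, 0, 10, 0, 0, 0, -3.05, 3.7, 0, 10, 0, 0, 0, -3.05, 3.7, 0, 10, 0, 0, 0, -3.05, 3.7, 0, 10]
}}

```text
time: 28.8
eef_pos: [0.3867, 0.263, 0.1673]
eef_rot: [0.0, -0.0, 1.0, 0.0]
wrist_force: [0.5, 0.8, -0.5]
width: 0.019
grip_force: 86.7
```

>>> {"op": "move_arm", "data": {
  "series": [0, 0, 0, -3.7, 3.05, 0, 10, 0, 0, 0, -3.7, 3.05, 0, 10, 0, 0, 0, -3.7, 3.05, 0, 10, 0, 0, 0, -4.25, 2.25, 0, 10, 0, 0, 0, -4.25, 2.25, 0, 10, 0, 0, 0, -4.25, 2.25, 0, 10, 0, 0, 0, -4.6, 1.4, 0, 10, 0, 0, 0, -4.6, 1.4, 0, 10, 0, 0, 0, -4.6, 1.4, 0, 10, 0, 0, 0, -4.8, 0.5, 0, 10, 0, 0, 0, -4.8, 0.5, 0, 10, 0, 0, 0, -4.8, 0.5, 0, 10]
}}

```text
time: 30.0
eef_pos: [0.439, 0.2844, 0.1674]
eef_rot: [0.0, -0.0, 1.0, 0.0]
wrist_force: [-1.4, 0.8, -0.2]
width: 0.0194
grip_force: 86.7
```

```bash
python3 -c "
from h import *
to([.4385,.2105+.0735,.167])"
```

```text
t 30.0 pos [0.439  0.2844 0.1674] shift [ 0.5 -0.4  0.4] tilt [ 0.  0. -0.] ydir 90.0 w 0.0194 F [-1.4  0.8 -0.2] [-0.76  0.35  0.1   1.92 -0.05  0.87  0.94]
```

>>> {"op": "move_arm", "data": {
  "series": [0, 0, 0, -4.8, -0.5, 0, 10, 0, 0, 0, -4.8, -0.5, 0, 10, 0, 0, 0, -4.8, -0.5, 0, 10, 0, 0, 0, -4.6, -1.4, 0, 10, 0, 0, 0, -4.6, -1.4, 0, 10, 0, 0, 0, -4.6, -1.4, 0, 10, 0, 0, 0, -4.25, -2.25, 0, 10, 0, 0, 0, -4.25, -2.25, 0, 10, 0, 0, 0, -4.25, -2.25, 0, 10, 0, 0, 0, -3.7, -3.05, 0, 10, 0, 0, 0, -3.7, -3.05, 0, 10, 0, 0, 0, -3.7, -3.05, 0, 10]
}}

```text
time: 31.2
eef_pos: [0.4907, 0.2626, 0.1673]
eef_rot: [-0.0, -0.0, 1.0, 0.0]
wrist_force: [-2.5, 2.1, -1.4]
width: 0.0193
grip_force: 86.8
```

>>> {"op": "move_arm", "data": {
  "series": [0, 0, 0, -3.05, -3.7, 0, 10, 0, 0, 0, -3.05, -3.7, 0, 10, 0, 0, 0, -3.05, -3.7, 0, 10, 0, 0, 0, -2.25, -4.25, 0, 10, 0, 0, 0, -2.25, -4.25, 0, 10, 0, 0, 0, -2.25, -4.25, 0, 10, 0, 0, 0, -1.4, -4.6, 0, 10, 0, 0, 0, -1.4, -4.6, 0, 10, 0, 0, 0, -1.4, -4.6, 0, 10, 0, 0, 0, -0.5, -4.8, 0, 10, 0, 0, 0, -0.5, -4.8, 0, 10, 0, 0, 0, -0.5, -4.8, 0, 10]
}}

```text
time: 32.4
eef_pos: [0.5122, 0.2106, 0.1674]
eef_rot: [0.0, -0.0, 1.0, 0.0]
wrist_force: [0.9, 2.9, -0.8]
width: 0.0196
grip_force: 86.7
```

```bash
python3 -c "
from h import *
to([.512,.2105,.167])"
```

```text
t 32.4 pos [0.5122 0.2106 0.1674] shift [ 0.2 -0.1  0.4] tilt [ 0.  0. -0.] ydir 90.0 w 0.0196 F [ 0.9  2.9 -0.8] [-0.58  0.39  0.13  1.85 -0.06  0.9   1.15]
```

>>> {"op": "move_arm", "data": {
  "series": [0, 0, 0, 0.5, -4.8, 0, 10, 0, 0, 0, 0.5, -4.8, 0, 10, 0, 0, 0, 0.5, -4.8, 0, 10, 0, 0, 0, 1.4, -4.6, 0, 10, 0, 0, 0, 1.4, -4.6, 0, 10, 0, 0, 0, 1.4, -4.6, 0, 10, 0, 0, 0, 2.25, -4.25, 0, 10, 0, 0, 0, 2.25, -4.25, 0, 10, 0, 0, 0, 2.25, -4.25, 0, 10, 0, 0, 0, 3.05, -3.7, 0, 10, 0, 0, 0, 3.05, -3.7, 0, 10, 0, 0, 0, 3.05, -3.7, 0, 10]
}}

```text
time: 33.6
eef_pos: [0.4903, 0.1584, 0.1673]
eef_rot: [0.0, -0.0, 1.0, 0.0]
wrist_force: [1.7, 1.0, -0.2]
width: 0.0193
grip_force: 86.7
```

>>> {"op": "move_arm", "data": {
  "series": [0, 0, 0, 3.7, -3.05, 0, 10, 0, 0, 0, 3.7, -3.05, 0, 10, 0, 0, 0, 3.7, -3.05, 0, 10, 0, 0, 0, 4.25, -2.25, 0, 10, 0, 0, 0, 4.25, -2.25, 0, 10, 0, 0, 0, 4.25, -2.25, 0, 10, 0, 0, 0, 4.6, -1.4, 0, 10, 0, 0, 0, 4.6, -1.4, 0, 10, 0, 0, 0, 4.6, -1.4, 0, 10, 0, 0, 0, 4.8, -0.5, 0, 10, 0, 0, 0, 4.8, -0.5, 0, 10, 0, 0, 0, 4.8, -0.5, 0, 10]
}}

```text
time: 34.8
eef_pos: [0.4379, 0.137, 0.1673]
eef_rot: [-0.0, -0.0, 1.0, -0.0]
wrist_force: [1.2, -0.5, 0.7]
width: 0.0192
grip_force: 86.7
```

```bash
python3 -c "
from h import *
to([.4385,.2105-.0735,.167])"
```

```text
t 34.8 pos [0.4379 0.137  0.1673] shift [-0.6 -0.   0.3] tilt [-0. -0.  0.] ydir 90.0 w 0.0192 F [ 1.2 -0.5  0.7] [-0.53  0.25  0.13  2.07 -0.05  0.82  1.2 ]
```

>>> {"op": "move_arm", "data": {
  "series": [0, 0, 0, 4.8, 0.5, 0, 10, 0, 0, 0, 4.8, 0.5, 0, 10, 0, 0, 0, 4.8, 0.5, 0, 10, 0, 0, 0, 4.6, 1.4, 0, 10, 0, 0, 0, 4.6, 1.4, 0, 10, 0, 0, 0, 4.6, 1.4, 0, 10, 0, 0, 0, 4.25, 2.25, 0, 10, 0, 0, 0, 4.25, 2.25, 0, 10, 0, 0, 0, 4.25, 2.25, 0, 10, 0, 0, 0, 3.7, 3.05, 0, 10, 0, 0, 0, 3.7, 3.05, 0, 10, 0, 0, 0, 3.7, 3.05, 0, 10]
}}

```text
time: 36.0
eef_pos: [0.386, 0.1589, 0.1673]
eef_rot: [-0.0, -0.0, 1.0, -0.0]
wrist_force: [1.2, -0.5, -0.7]
width: 0.0194
grip_force: 86.9
```

>>> {"op": "move_arm", "data": {
  "series": [0, 0, 0, 3.05, 3.7, 0, 10, 0, 0, 0, 3.05, 3.7, 0, 10, 0, 0, 0, 3.05, 3.7, 0, 10, 0, 0, 0, 2.25, 4.25, 0, 10, 0, 0, 0, 2.25, 4.25, 0, 10, 0, 0, 0, 2.25, 4.25, 0, 10, 0, 0, 0, 1.4, 4.6, 0, 10, 0, 0, 0, 1.4, 4.6, 0, 10, 0, 0, 0, 1.4, 4.6, 0, 10, 0, 0, 0, 0.5, 4.8, 0, 10, 0, 0, 0, 0.5, 4.8, 0, 10, 0, 0, 0, 0.5, 4.8, 0, 10]
}}

```text
time: 37.2
eef_pos: [0.3648, 0.2112, 0.1673]
eef_rot: [0.0, -0.0, 1.0, 0.0]
wrist_force: [-0.6, -1.7, -0.9]
width: 0.019
grip_force: 86.9
```

>>> {"op": "move_arm", "data": {
  "series": [0, 0, 0, 0, 0, 0, 10, 0, 0, 0, 0, 0, 0, 10, 0, 0, 0, 0, 0, 0, 10, 0, 0, 0, 0, 0, 0, 10, 0, 0, 0, 0, 0, 0, 10, 0, 0, 0, -2, 0, -10, 10, 0, 0, 0, -2, 0, -25, 10, 0, 0, 0, 0, 0, -30, 10, 0, 0, 0, 0, 0, -30, 10, 0, 0, 0, 0, 0, -10, 10, 0, 0, 0, 0, 0, 0, 10]
}}

```text
time: 38.3
eef_pos: [0.3696, 0.2112, 0.2739]
eef_rot: [0.001, 0.0, 1.0, 0.001]
wrist_force: [-0.1, 0.3, -1.9]
width: 0.0192
grip_force: 86.8
```

```bash
python3 -c "
from h import *
to([.627,.2055,.272])"
```

```text
t 38.3 pos [0.3696 0.2112 0.2739] shift [-257.4   -5.7    2.6] tilt [ 0.002  0.003 -0.   ] ydir 90.0 w 0.0192 F [-0.1  0.3 -1.9] [-0.71  0.07  0.07  1.98 -0.01  1.08  0.93]
```

>>> {"op": "move_arm", "data": {
  "series": [0, 0, 0, -30, -1, 0, 10, 0, 0, 0, -44, -1, 0, 10, 0, 0, 0, -44, -1, 0, 10, 0, 0, 0, -44, -1, 0, 10, 0, 0, 0, -44, -1, 0, 10, 0, 0, 0, -35, -1, 0, 10, 0, 0, 0, -16, 0, 0, 10, 0, 0, 0, 0, 0, 0, 10, 0, 0, 0, 0, 0, 0, 10]
}}

```text
time: 39.2
eef_pos: [0.6249, 0.2045, 0.2705]
eef_rot: [-0.001, 0.0, 1.0, -0.001]
wrist_force: [-0.7, -0.6, 0.1]
width: 0.019
grip_force: 86.6
```

```bash
python3 -c "
from h import *
to([.6268,.2058,.23])"
```

```text
t 39.2 pos [0.6249 0.2045 0.2705] shift [-2.1  1.3 40.5] tilt [-0.001 -0.003  0.   ] ydir 90.0 w 0.019 F [-0.7 -0.6  0.1] [-0.51  0.47  0.18  1.45 -0.09  1.23  1.25]
```

>>> {"op": "move_arm", "data": {
  "series": [0, 0, 0, -1, 1, 20, 10, 0, 0, 0, 0, 0, 15, 10, 0, 0, 0, 0, 0, 10, 10, 0, 0, 0, 0, 0, 10, 10, 0, 0, 0, 0, 0, 10, 10, 0, 0, 0, 0, 0, 5, 10, 0, 0, 0, 0, 0, 0, 10]
}}

```text
time: 39.9
eef_pos: [0.6264, 0.2057, 0.2016]
eef_rot: [-0.0, -0.0, 1.0, -0.0]
wrist_force: [-0.8, 0.1, -0.7]
width: 0.0192
grip_force: 86.7
```

>>> {"op": "move_arm", "data": {
  "series": [0, 0, 0, 0, 0, 15, 10, 0, 0, 0, 0, 0, 15, 10, 0, 0, 0, 0, 0, 10, 10, 0, 0, 0, 0, 0, 5, 10, 0, 0, 0, 0, 0, 0, 10, 0, 0, 0, 0, 0, 0, 10]
}}

```text
time: 40.5
eef_pos: [0.6271, 0.2058, 0.1577]
eef_rot: [0.0, -0.0, 1.0, 0.0]
wrist_force: [1.0, -0.9, -0.4]
width: 0.0195
grip_force: 86.7
```

>>> {"op": "move_arm", "data": {
  "series": [0, 0, 0, 0, 0, 4, 10, 0, 0, 0, 0, 0, 2, 10, 0, 0, 0, 0, 0, 1, 10, 0, 0, 0, 0, 0, 0, 10, 0, 0, 0, 0, 0, 0, 10]
}}

```text
time: 41.0
eef_pos: [0.6272, 0.2059, 0.1511]
eef_rot: [0.001, -0.0, 1.0, 0.0]
wrist_force: [-1.4, -0.9, 5.3]
width: 0.0191
grip_force: 87.5
```

>>> {"op": "move_arm", "data": {
  "series": [0, 0, 0, 0, 0, 1, 10, 0, 0, 0, 0, 0, 1, 10, 0, 0, 0, 0, 0, 0, 10, 0, 0, 0, 0, 0, 0, 10]
}}

```text
time: 41.4
eef_pos: [0.628, 0.206, 0.151]
eef_rot: [0.002, 0.0, 1.0, 0.001]
wrist_force: [-4.0, -1.2, 18.3]
width: 0.0195
grip_force: 89.0
```

>>> {"op": "move_arm", "data": {
  "series": [0, 0, 0, 0, 0, -2, 10, 0, 0, 0, 0, 0, 0, 10, 0, 0, 0, 0, 0, 0, 30, 0, 0, 0, 0, 0, 0, 40, 0, 0, 0, 0, 0, 0, 60, 0, 0, 0, 0, 0, 0, 60, 0, 0, 0, 0, 0, -20, 60, 0, 0, 0, 0, 0, -35, 60, 0, 0, 0, 0, 0, -35, 60, 0, 0, 0, 0, 0, -35, 60]
}}

```text
time: 42.4
eef_pos: [0.6266, 0.2057, 0.2764]
eef_rot: [-0.0, -0.0, 1.0, -0.0]
wrist_force: [0.2, 0.7, 0.1]
width: 0.0511
grip_force: 0.0
```

>>> {"op": "move_arm", "data": {
  "series": [0, 0, 0, 20, -30, 0, 60, 0, 0, 0, 24, -42, 0, 60, 0, 0, 0, 22, -42, 0, 60, 0, 0, 0, 22, -42, 0, 60, 0, 0, 0, 22, -42, 0, 60, 0, 0, 0, 22, -42, 0, 60, 0, 0, 0, 22, -42, 0, 60, 0, 0, 0, 16, -30, 0, 60, 0, 0, 0, 0, 0, 0, 60]
}}

```text
time: 43.3
eef_pos: [0.4544, -0.1111, 0.2757]
eef_rot: [-0.0, 0.004, 1.0, -0.001]
wrist_force: [0.2, 0.1, 0.0]
width: 0.0515
grip_force: 0.0
```

```bash
python3 -c "
from h import *
to([.447,-.2187,.042])
im=manip.read_camera('wrist');cv2.imwrite('pics/w12.png',im)
print(proj('wrist',[.447,-.2187,.06]))"
```

```text
t 43.3 pos [ 0.4544 -0.1111  0.2757] shift [   6.6 -107.5  233.8] tilt [-0.001 -0.     0.   ] ydir 89.6 w 0.0515 F [0.2 0.1 0. ] [-0.14  0.14  0.31  1.91 -0.05  1.1   1.75]
[228.66233615 163.56165858]
```

View pics/w12.png

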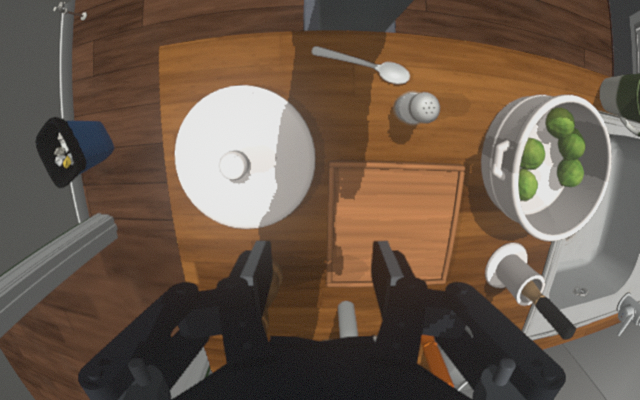

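The wrist view shows the knob at ~(234,164), the five limes in the crock and the muddler upright in its pot at (540,305). I'll refine the knob position from this.

```bash
python3 -c "
from h import *
print(px('wrist',234,164,.06), px('wrist',245.5,156.5,.016))
for u,v in((175,157),(315,157),(245,86),(245,228)):print(px('wrist',u,v,.014))
to([.4465,-.2165,.10])"
```

```text
[ 0.44769435 -0.21210701  0.06      ] [ 0.44665395 -0.20872577  0.016     ]
[ 0.44400151 -0.31304708  0.014     ]
[ 0.44917533 -0.11787207  0.014     ]
[ 0.35490583 -0.20623478  0.014     ]
[ 0.5484516 -0.2178733  0.014    ]
t 43.35 pos [ 0.4558 -0.1084  0.2756] shift [   8.9 -108.1  175.6] tilt [-0.     0.001  0.   ] ydir 89.7 w 0.0512 F [ 0.3  1.5 -0.2] [-0.14  0.14  0.3   1.91 -0.05  1.1   1.74]
```

>>> {"op": "move_arm", "data": {
  "series": [0, 0, 0, 3, -30, 0, 62, 0, 0, 0, 3, -30, 20, 62, 0, 0, 0, 3, -30, 40, 62, 0, 0, 0, 0, -18, 40, 62, 0, 0, 0, 0, 0, 40, 62, 0, 0, 0, 0, 0, 35, 62, 0, 0, 0, 0, 0, 0, 62, 0, 0, 0, 0, 0, 0, 62]
}}

```text
time: 44.15
eef_pos: [0.4483, -0.2135, 0.1006]
eef_rot: [-0.001, -0.001, 1.0, 0.0]
wrist_force: [1.2, 0.0, 0.7]
width: 0.0532
grip_force: 0.0
```

Run:
```python
from h import *
to([.447,-.2165,.041])
im=manip.read_camera('wrist');print(proj('wrist',[.447,-.2165,.06]))
cv2.imwrite('pics/w13.png',im)
# lid rim fit: white disc border points seen past the gripper -> circle of 98 mm at z=.014
g=cv2.cvtColor(im,cv2.COLOR_BGR2HSV);m=((g[...,1]<40)&(g[...,2]>150)).astype(np.uint8)
m=cv2.morphologyEx(m,cv2.MORPH_OPEN,np.ones((5,5)))
n,l,st,ce=cv2.connectedComponentsWithStats(m);i=1+np.argmax(st[1:,4]);print(st[i],ce[i])
c=max(cv2.findContours((l==i).astype(np.uint8),cv2.RETR_EXTERNAL,cv2.CHAIN_APPROX_NONE)[0],key=len)[:,0]
P=np.array([px('wrist',u,v,.014)[:2] for u,v in c])
d0=np.hypot(*(P-[.447,-.2165]).T);P=P[abs(d0-.098)<.012]
from scipy.optimize import least_squares
f=least_squares(lambda q:np.hypot(*(P-q[:2]).T)-q[2],[.447,-.2165,.098],loss='soft_l1',f_scale=.002)
a=np.degrees(np.arctan2(*(P-f.x[:2]).T[::-1]))
print(len(P),f.x,np.median(abs(f.fun)),np.percentile(a,[2,25,50,75,98]))
```

```text
t 44.15 pos [ 0.4483 -0.2135  0.1006] shift [ 1.3 -3.  59.6] tilt [ 0.001 -0.001  0.   ] ydir 90.1 w 0.0532 F [1.2 0.  0.7] [ 0.09  0.42  0.32  2.06 -0.2   0.69  2.12]
[318.84466234 227.58179899]
[  192    74   245   238 40974] [311.15011959 186.25054913]
633 [ 0.44959518 -0.22032976  0.09683002] 0.00033613827768654014 [-174.47742691 -101.8003052    -6.93643046  105.87238667  174.7036104 ]
```

>>> {"op": "move_arm", "data": {
  "series": [0, 0, 0, 0, -4, 20, 62, 0, 0, 0, 0, 0, 20, 62, 0, 0, 0, 0, 0, 13, 62, 0, 0, 0, 0, 0, 6, 62, 0, 0, 0, 0, 0, 0, 62, 0, 0, 0, 0, 0, 0, 25, 0, 0, 0, 0, 0, 0, 25, 0, 0, 0, 0, 0, 0, 25, 0, 0, 0, 0, 0, 0, 25, 0, 0, 0, 0, 0, 0, 25],
  "force": 80
}}

```text
time: 45.2
eef_pos: [0.4485, -0.2183, 0.0426]
eef_rot: [0.001, -0.0, 1.0, -0.0]
wrist_force: [-1.9, 1.4, 8.4]
width: 0.0319
grip_force: 78.6
```

>>> {"op": "move_arm", "data": {
  "series": [0, 0, 0, 0, 0, -10, 25, 0, 0, 0, 0, 0, -20, 25, 0, 0, 0, 0, 0, -30, 25, 0, 0, 0, 0, 0, -35, 25, 0, 0, 0, 0, 0, -30, 25, 0, 0, 0, 0, 0, -15, 25, 0, 0, 0, 0, 0, 0, 25, 0, 0, 0, 0, 0, 0, 25]
}}

```text
time: 46.0
eef_pos: [0.4475, -0.218, 0.1813]
eef_rot: [0.0, -0.0, 1.0, 0.0]
wrist_force: [0.2, 0.1, -5.0]
width: 0.032
grip_force: 80.1
```

Run:
```python
from h import *
to([.4395,.2085,.20])
s=manip.get_state()['eef_pos']
im=manip.read_camera('wrist');cv2.imwrite('pics/w14.png',im)
g=cv2.cvtColor(im,cv2.COLOR_BGR2HSV);m=((g[...,1]<40)&(g[...,2]>150)).astype(np.uint8)
m=cv2.morphologyEx(m,cv2.MORPH_OPEN,np.ones((5,5)))
n,l,st,ce=cv2.connectedComponentsWithStats(m);i=1+np.argmax(st[1:,4])
c=max(cv2.findContours((l==i).astype(np.uint8),cv2.RETR_EXTERNAL,cv2.CHAIN_APPROX_NONE)[0],key=len)[:,0]
from scipy.optimize import least_squares
for dz in(-.027,-.033):
  P=np.array([px('wrist',u,v,s[2]+dz)[:2] for u,v in c]);c0=s[:2]
  P=P[abs(np.hypot(*(P-c0).T)-.098)<.012]
  f=least_squares(lambda q:np.hypot(*(P-q[:2]).T)-q[2],[*c0,.098],loss='soft_l1',f_scale=.002)
  print(len(P),f.x,f.x[:2]-c0,np.median(abs(f.fun)))
```

```text
t 46.0 pos [ 0.4475 -0.218   0.1813] shift [  7.9 426.5 -18.6] tilt [ 0.  0. -0.] ydir 90.0 w 0.032 F [ 0.2  0.1 -5. ] [ 0.05  0.3   0.37  1.98 -0.14  0.89  2.07]
513 [ 0.44569084 -0.21938795  0.09515837] [-0.0017772  -0.00143547] 0.00023631790298504762
522 [ 0.44828548 -0.21948652  0.09858019] [ 0.00081743 -0.00153405] 0.00028282033089669506
```

>>> {"op": "move_arm", "data": {
  "series": [0, 0, 0, 0, 20, -5, 25, 0, 0, 0, 1, 35, -5, 25, 0, 0, 0, 1, 43, 0, 25, 0, 0, 0, 1, 43, 0, 25, 0, 0, 0, 1, 43, 0, 25, 0, 0, 0, 1, 43, 0, 25, 0, 0, 0, 1, 43, 0, 25, 0, 0, 0, 1, 43, 0, 25, 0, 0, 0, 1, 43, 0, 25, 0, 0, 0, 0, 40, 0, 25, 0, 0, 0, 0, 25, 0, 25, 0, 0, 0, 0, 7, 0, 25]
}}

```text
time: 47.25
eef_pos: [0.4385, 0.213, 0.1899]
eef_rot: [-0.001, -0.002, 1.0, -0.0]
wrist_force: [-0.1, -0.2, -4.4]
width: 0.0319
grip_force: 80.4
```

>>> {"op": "move_arm", "data": {
  "series": [0, 0, 0, 0, 0, 0, 25, 0, 0, 0, 0, 0, 0, 25, 0, 0, 0, 0, 0, 0, 25]
}}

```text
time: 47.55
eef_pos: [0.4398, 0.2081, 0.191]
eef_rot: [-0.0, 0.001, 1.0, -0.0]
wrist_force: [0.5, -0.2, -4.6]
width: 0.0316
grip_force: 80.4
```

Run:
```python
from h import *
to([.439,.2097,.15])
```

```text
t 47.55 pos [0.4398 0.2081 0.191 ] shift [ 0.8  1.7 41. ] tilt [-0.001 -0.001  0.   ] ydir 89.9 w 0.0316 F [ 0.5 -0.2 -4.6] [-0.67  0.26  0.14  1.98 -0.05  0.9   1.07]
```

Lowering the lid slowly onto the crock (+1.5 mm in y), watching the force.

>>> {"op": "move_arm", "data": {
  "series": [0, 0, 0, 0.5, 1.5, 15, 25, 0, 0, 0, 0, 0, 15, 25, 0, 0, 0, 0, 0, 10, 25, 0, 0, 0, 0, 0, 5, 25, 0, 0, 0, 0, 0, 3, 25, 0, 0, 0, 0, 0, 2, 25, 0, 0, 0, 0, 0, 0, 25, 0, 0, 0, 0, 0, 0, 25]
}}

```text
time: 48.35
eef_pos: [0.4395, 0.2114, 0.1417]
eef_rot: [0.0, -0.0, 1.0, 0.0]
wrist_force: [-0.5, 0.2, -3.7]
width: 0.0318
grip_force: 80.5
```

>>> {"op": "move_arm", "data": {
  "series": [0, 0, 0, 0, 0, 2, 25, 0, 0, 0, 0, 0, 2, 25, 0, 0, 0, 0, 0, 2, 25, 0, 0, 0, 0, 0, 0, 25, 0, 0, 0, 0, 0, 0, 25]
}}

```text
time: 48.85
eef_pos: [0.4393, 0.2112, 0.1353]
eef_rot: [-0.0, -0.0, 1.0, -0.0]
wrist_force: [1.6, 1.3, -4.5]
width: 0.0319
grip_force: 80.4
```

>>> {"op": "move_arm", "data": {
  "series": [0, 0, 0, 0, 0, 1, 25, 0, 0, 0, 0, 0, 1, 25, 0, 0, 0, 0, 0, 0.5, 25, 0, 0, 0, 0, 0, 0, 25, 0, 0, 0, 0, 0, 0, 25]
}}

```text
time: 49.35
eef_pos: [0.4393, 0.2113, 0.1329]
eef_rot: [0.0, -0.0, 1.0, 0.0]
wrist_force: [0.0, -0.2, -3.8]
width: 0.0322
grip_force: 80.6
```

>>> {"op": "move_arm", "data": {
  "series": [0, 0, 0, 0, 0, 0, 35, 0, 0, 0, 0, 0, 0, 45, 0, 0, 0, 0, 0, 0, 60, 0, 0, 0, 0, 0, 0, 62, 0, 0, 0, 0, 0, 0, 62, 0, 0, 0, 0, 0, -15, 62, 0, 0, 0, 0, 0, -30, 62, 0, 0, 0, 0, 0, -40, 62, 0, 0, 0, 30, -30, -40, 62, 0, 0, 0, 30, -40, -30, 62]
}}

```text
time: 50.35
eef_pos: [0.3881, 0.152, 0.2799]
eef_rot: [0.001, -0.001, 1.0, 0.001]
wrist_force: [0.9, 0.8, 0.3]
width: 0.0534
grip_force: 0.0
```

>>> {"op": "move_arm", "data": {
  "series": [0, 0, 0, 10, -45, 0, 62, 0, 0, 0, 10, -45, 0, 62, 0, 0, 0, 0, -45, 0, 62, 0, 0, 0, 0, -45, 0, 62, 0, 0, 0, 0, -40, 0, 62, 0, 0, 0, 0, -30, 0, 62, 0, 0, 0, 0, 0, 0, 62, 0, 0, 0, 0, 0, 0, 62, 0, 0, 0, 0, 0, 0, 62]
}}

```text
time: 51.25
eef_pos: [0.368, -0.0977, 0.2779]
eef_rot: [-0.0, -0.001, 1.0, 0.0]
wrist_force: [-0.5, 0.2, -0.2]
width: 0.053
grip_force: 0.0
```

Run:
```python
from h import *
to([.439,.2097,.15])
t=manip.read_camera('top');s=manip.read_camera('scene')
a=cv2.resize(t[120:290,170:290],None,fx=3.3,fy=3.3);b=cv2.resize(s[140:260,195:325],None,fx=3.07,fy=3.07)
o=np.zeros((561,800,3),np.uint8);o[:a.shape[0],:a.shape[1]]=a[:561];o[:b.shape[0],400:400+b.shape[1]]=b[:, :400]
cv2.imwrite('pics/fin.png',o)
print('knob top pred',proj('top',[.4392,.2085,.150]),proj('scene',[.4392,.2085,.150]))
```

```text
t 51.25 pos [ 0.368  -0.0977  0.2779] shift [-71.5 307.3 128. ] tilt [ 0. -0.  0.] ydir 90.1 w 0.053 F [-0.5  0.2 -0.2] [-0.36 -0.04  0.48  2.08  0.02  1.09  1.68]
knob top pred [222.89616479 233.47053434] [242.76539646 191.15697959]
```

View pics/fin.png

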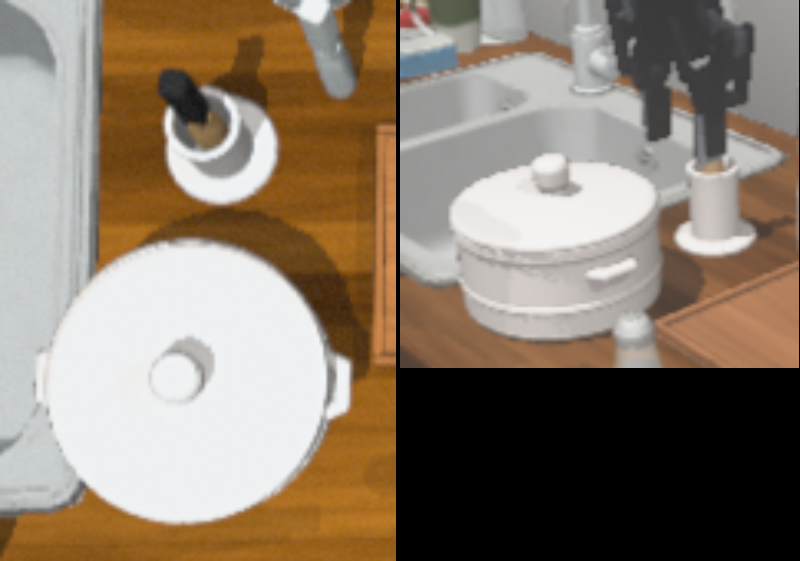

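The lid is seated level and its knob, at ~(223.3,234.2) in the top image, is within ~2 mm of the seated prediction. The muddler stands upright in its pot. Handing in.

```bash
python3 -c "
from workcell import manip
print(manip.close_job())"
```

```text
the job is handed in; nothing more can be done
None
```

The job is handed in (no verdict came back): all three tray limes joined the two in the crock, I stirred three full turns and made the slow clockwise wall pass (restarted once from the near side after checking the wall distance by light contact), and at my last look the muddler stood upright in its pot and the lid sat level on the crock, with the salt shaker never touched.

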